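# Bring pebbles over the lamp on the viewing board

### The arm

A 6-joint arm with a two-finger parallel gripper is mounted at the origin on the work surface. World frame = base frame: x ahead of the robot, y to its left, z up, the work surface at z = 0. Lengths are in m, angles in degrees, forces in N, time in s.
With the tool pointing down it reaches from about 0.35 to 0.875 m from the base axis. Payload 4.2 kg.
Tool frame: the origin (TCP) lies on the centre line of the jaws, within the pads' length; the fingertips stand 19 mm ahead of it and the grasp point (between the pads) is the TCP; z points along the fingers, y is the line along which they close (so a half turn about z gives the same grasp; the last joint's range is limited). The gripper opens to 87 mm and grips with 3 to 60 N. Pads are 19 mm wide; open, the fingers measure 117 mm over their backs; the gripper's body (75 mm by 190 mm) begins 51 mm behind the grasp point.
Start: joints at [-51.876, 22.042, 0.453, 0, -68.411, -14.817], TCP at [0.247, -0.574, 0.206] pointing down, gripper open.
Joint ranges: [-179.83, 179.83], [-69.29, 118.12], [-61.27, 80.66], [-181.25, 117.63], [-171.15, -9.14], [-177.46, 177.46]. Speed limits (degrees/s): [159.86, 159.86, 180, 180, 180, 180].

### API

Orientations are given as a 3x3 rotation matrix whose columns are the frame's x, y, z axes.
In Python, from station import sense, capture, finish_job, search_frame, masks_of gives the robot as it stands.
- The arm moves only by the tool drive_tool, never from a script. Its argument "rows" is a list of rows, each a list of 7 numbers: the opening in per cent of the stroke, from 0 (shut) to 100 (fully open), then the shift along the world's x, y, z in mm, then the turn, a rotation vector about the world's x, y, z in rad. In form: [[fingers, dx, dy, dz, wx, wy, wz], ...]. A call has 1 to 5 rows; each row shifts and turns the commanded pose from where the row before left it; what a row does not reach is not made up. A row lasts 1/12 s, in which the tool goes at most 41.7 mm and 7.16 degrees, less where a joint would pass 70% of its speed; a pose out of reach is approached as far as the arm can. A call is refused whole if a number of a shift passes 41.7 or a number of a turn 0.125, either way. A call with a gripper value outside its range is refused whole. The fingers move at their own pace and stop on an object; the grip force is fixed at half the most. Time passes only in rows, so rows that do not move let the fingers close. It gives the time, the measured TCP pose, the force, the opening and the grip force at its end, in the units of the state.
- sense(): the state, without advancing time (a new reading comes with each control period).
- capture(name): name is "scene" or "top" or "wrist"; returns a dict with "frame" (384x512x3 uint8, red, green, blue), "z_map" (384x512 float32, m along the optical axis (not along the pixel's ray), 0 where there is no reading), "fx", "fy", "cx", "cy" (pixels), "R" (3x3) and "t" (3): a world point X has camera coordinates R X + t; the wrist camera has in their place "T_tool_cam" (4x4, takes a point from camera to tool coordinates, whose origin is the TCP and whose axes are the flange's). Camera axes: x right, y down, z forward; pixel columns grow to the right and rows downward; lengths in m; the calibration is good to about 2 mm. A picture is of the moment at which its call begins: read the wrist's pose just before it.
- finish_job(): hands the job in; it is judged then, once.
Trained networks look in a picture, given as the dict that the camera call returned (one of the last four; its "shot" number tells which), for a name from the list of things; names that differ only in an ending like _2 or _b are one class to them, and where a whole thing is asked for, a point or a joint stands for the part that bears it (a point fixed in the world has none). Each returns a list of dicts, best first, with "p" (0 to 1); they miss things now and then, are a little off and sometimes report something else, mostly with a low value. They report only what shows in the picture. A call takes as long as a camera call. They do not tell look-alikes from the thing itself.
- search_frame(label, picture): "xy" ([column, row] in pixels, amid what is visible of it).
- masks_of(label, picture): "region" (384x512 bool, what is visible of it) and "xy" ([column, row] in pixels, amid what is visible of it).
The state is a dict: "time_s": time; "joints": joint angles; "joint_velocities": joint speeds; "effort": joint torques, N m; "tcp_pos": TCP position; "ee_rot": TCP orientation; "wrist_force": force on the tool from outside, world axes, zero at the start; "moment": the same for the moment, N m; "gripper_width": opening from 0.0 (shut) to 1.0 (fully open); "gripper_force": force on a finger pad.
Only numpy, scipy, OpenCV 4.12 (cv2) and the standard library are available. Lean on these libraries where they do the work, as an engineer would, in place of code of your own. Each camera call takes 0.05 s, during which the arm holds its last target. There are 200 camera calls.

### The job

With the scoop, move at least two of the pebbles from the white tray into the dish on the grey board, without touching pebbles with the fingers, and set the scoop down upright on the bench again. Then slide the board outward along its block, keeping it square to the block and never lifting it or letting it tip, until its red line lies over the block's edge, so that the dish is over the lamp. Finish while still holding the board level by hand (it would tip off by itself), and leave the other things on the bench where they are.

Things in the scene. Friction and masses are not known exactly. Their poses are not given: they have to be found in the camera images.
- block: white painted block with blue stripes, fixed to the bench, 220 long (its x) x 140 wide (its y) x 60 high; origin at the centre of its underside, z up; its x axis points outward, horizontally, to the lamp's side (to the robot's right, within 0.25 rad of world -y). The board lies flat on its top
- edge (a point): middle of the block's outward top edge (110 mm along the block's x from its centre, 60 mm above the bench), axes as the block's
- board: loose grey board, 240 long (its x) x 100 wide (its y) x 8 thick, 0.25 to 0.5 kg, flat on the block; origin: centre of its underside, z up, x axis outward to the end with the dish. A black tab at the other end, a red line across its top. Start: overhangs the block's edge by 20 to 45 mm. It balances within 5 mm of its centre: once that is past the edge it tips off unless held
- mark (a point): middle of the red line across the board's top (35 mm from the board's centre towards the tab, 8 mm above its underside), axes as the board's; with the line over the block's edge the board overhangs by 155 mm
- tab (a point): centre of the black upright tab fixed on the board: 30 long (board x) x 16 wide (board y) x 36 high, 100 mm from the board's centre on the side away from the dish, from the board's top (8 mm above its underside) to 44 mm above the underside; this point is 86 mm above the bench
- dish (a point): centre of the floor of the open square white dish fixed on the board (70 mm from the board's centre towards the outer end); inside 88 x 88, walls 4 thick and 22 high, pale floor level with the board's top; axes as the board's
- lamp: round substage lamp, 72 diameter, 33 high, fixed on the bench below the place where the dish comes; origin at the centre of its underside. Nothing may rest on it
- tray: white tray fixed to the bench, outside 203 (its x) x 84 (its y) x 26 high, walls and floor 4 thick; origin: centre of its underside, z up, x axis away from the robot (within 0.2 rad of world +x). Its near end slopes inside, 45 deg, floor edge at x = -77. Pebbles lie in the near half (x below -20 mm); the far half just takes the scoop
- scoop: loose metal scoop, 80 g, standing on the bench, upright blue handle; origin on its underside below the handle, z up, x within 0.25 rad of world +x. Flat pan floor 62 wide, 2 thick, from x = -8 to -85 mm, its open mouth at -85 facing the robot; side walls 20 high from x = -9 to -59 only, back wall 28 high. Scoop and tray may swap places. It stands by itself
- grip (a point): centre of the gripping height of the scoop's blue handle, 68 mm above the scoop's underside; the handle is 20 (scoop x, from -8 to +12) x 16 (scoop y) and reaches 85 mm above the underside
- mouth (a point): middle of the lip of the scoop's mouth, 85 mm from the origin along the scoop's -x
- pebble1: red-brown polished rounded pebble, about 20.5 x 18 x 18, 12 g; origin at the centre of its larger end (radius 9), about 9 mm above what it lies on; starts on the tray's floor; rolls easily out of a scoop tilted 15 deg
- pebble2: cream polished rounded pebble, about 20.5 x 18 x 18, 12 g; origin at the centre of its larger end (radius 9), about 9 mm above what it lies on; starts on the tray's floor; rolls easily out of a scoop tilted 15 deg
- pebble3: dark grey-green polished rounded pebble, about 20.5 x 18 x 18, 12 g; origin at the centre of its larger end (radius 9), about 9 mm above what it lies on; starts on the tray's floor; rolls easily out of a scoop tilted 15 deg
- pebble4: ochre polished rounded pebble, about 20.5 x 18 x 18, 12 g; origin at the centre of its larger end (radius 9), about 9 mm above what it lies on; starts on the tray's floor; rolls easily out of a scoop tilted 15 deg
- pebble5: dark red polished rounded pebble, about 20.5 x 18 x 18, 12 g; origin at the centre of its larger end (radius 9), about 9 mm above what it lies on; starts on the tray's floor; rolls easily out of a scoop tilted 15 deg
- jar1: bystander, not to be moved: clear jar with white lid, 44 diameter, 55 high; origin at the centre of its underside
- jar2: bystander, not to be moved: clear jar with white lid, 52 diameter, 45 high; origin at the centre of its underside
- water: bystander, not to be moved: clear water bottle, 64 diameter, 190 high; origin at the centre of its underside
- foam: bystander, not to be moved: white foam block 90 x 60 x 25; origin at the centre of its underside
- objective: bystander, not to be moved: steel microscope objective standing upright, 30 diameter, 40 high; origin at the centre of its underside
- brush: bystander, not to be moved: brush 160 long lying on the bench; origin at the centre of its underside
Things that resemble listed ones, but are neither listed nor needed, are in the scene too. Leave any turquoise look-alike of the scoop alone.

How it is judged:
By the outcome, as a careful person would: the job done as asked, in the order asked, and still so for the second after the job is handed in, while the arm keeps its last pose, push and grip.
It also fails if it takes over 61 s, if anything falls off the work surface, if the arm or the gripper's body presses on something with over 40 N, if the wrist force passes 120 N, or if a joint passes its speed limit or range.

## Working session

There is one attempt and no reset: what is moved stays moved. The work goes in short steps, Python scripts to look and compute and a tool call to move; the robot and the scene stay as the last step left them, time stands still between calls to the robot, and variables do not carry over. Pictures are saved under pics/ and viewed, at most 10 in all, crops included, and the job is handed in when it is done.

Besides the shell and the picture viewer there is one more tool, called after "Request:" in YAML: its name, and indented under it one key for each argument. drive_tool: Moves the arm, as the interface text tells. Its arguments: {"type":"object","properties":{"rows":{"type":"array"}},"required":["rows"]}

```bash
mkdir -p pics; ls
cat > h.py <<'E'
import numpy as np, cv2
from station import *
def world(p, s=None):
    z=p["z_map"]; v,u=np.mgrid[0:384,0:512]
    P=np.stack([(u-p["cx"])/p["fx"]*z,(v-p["cy"])/p["fy"]*z,z],-1)
    if "R" in p: W=(P-p["t"])@np.array(p["R"])
    else:
        T=np.array(p["T_tool_cam"]); W=(P@T[:3,:3].T+T[:3,3])@np.array(s["ee_rot"]).T+np.array(s["tcp_pos"])
    W[z<=0]=np.nan
    return W
def save(p,n): cv2.imwrite("pics/"+n+".png",p["frame"][:,:,::-1])
E
python3 - <<'E'
from h import *
s=sense(); print(s)
for c in ["top","scene"]:
    p=capture(c); save(p,c+"1"); W=world(p)
    for l in ["block","board","tab","dish","lamp","tray","scoop","pebble1","pebble2","pebble3","pebble4","pebble5","jar1","jar2","water","foam","objective","brush"]:
        for m in masks_of(l,p)[:3]:
            if m["p"]<.2: continue
            w=W[m["region"]]; w=w[~np.isnan(w[:,0])]
            print(c,l,round(m["p"],2),np.round(m["xy"]),m["region"].sum(),(np.median(w,0)*1000).round(),(w.max(0)*1000).round() if len(w) else "")
a=cv2.imread("pics/top1.png");b=cv2.imread("pics/scene1.png")
cv2.imwrite("pics/both.png",cv2.resize(a,(800,600),interpolation=2))
E
```

```text
pics
{'time_s': 0.0, 'joints': array([-5.18743328e+01,  2.20919590e+01,  3.79803072e-01, -3.14248600e-02,
       -6.84094991e+01, -1.48188202e+01]), 'joint_velocities': array([ 0.04296842,  0.00860177,  0.10564112,  0.0699562 , -0.04828272,
       -0.04626333]), 'effort': array([ 7.10290278e-04, -3.90661991e+01,  1.87408412e+01,  4.21972051e+00,
        1.11517013e-02, -1.83060574e-04]), 'tcp_pos': array([ 0.24708524, -0.57339467,  0.20534086]), 'ee_rot': array([[-9.18479129e-01, -3.95468408e-01, -9.09672313e-04],
       [-3.95469451e-01,  9.18476985e-01,  1.98511506e-03],
       [ 5.04627912e-05,  2.18303436e-03, -9.99997616e-01]]), 'wrist_force': array([-0.51707596, -0.41587081,  0.16064581]), 'moment': array([ 0.0239967 ,  0.00073232, -0.00108016]), 'gripper_force': 0.0, 'gripper_width': 0.99867355685411}
top block 0.75 [255. 215.] 1113 [475. -13.  60.] [583.  70.  72.]
top block 0.62 [275. 200.] 2439 [512. -76.  69.] [567.  44. 110.]
top board 0.77 [274. 203.] 2461 [512. -79.  69.] [567.  44. 110.]
top board 0.66 [366. 149.] 542 [ 672. -356.  124.] [ 735. -334.  197.]
top tab 0.6
[... 2845 characters left out ...]
18. 363.  26.]
scene jar1 0.96 [232. 299.] 589 [805. -46.  44.] [821. -23.  49.]
scene jar1 0.8 [302. 290.] 489 [779. 103.  53.] [791. 124.  60.]
scene jar2 0.96 [232. 299.] 589 [805. -46.  44.] [821. -23.  49.]
scene jar2 0.8 [302. 290.] 489 [779. 103.  53.] [791. 124.  60.]
scene water 0.63 [ 91. 233.] 1730 [ 697. -357.  108.] [ 714. -336.  194.]
scene water 0.21 [387. 204.] 60 [508. 316.  18.] [528. 331.  26.]
scene foam 0.69 [225. 187.] 3306 [521. -86.  70.] [568.  43. 109.]
scene foam 0.62 [358. 289.] 1288 [763. 220.  26.] [804. 263.  30.]
scene objective 0.72 [132. 263.] 188 [ 721. -275.   31.] [ 729. -265.   44.]
scene brush 0.88 [102. 205.] 386 [ 542. -408.   20.] [ 666. -342.  125.]
```

Run:
```python
import cv2,numpy as np
a=cv2.imread("pics/top1.png")[85:325,90:410];b=cv2.imread("pics/scene1.png")[100:330,60:460]
a=cv2.resize(a,(800,600),interpolation=2)
cv2.imwrite("pics/topc.png",a)
cv2.imwrite("pics/scenec.png",cv2.resize(b,(800,460),interpolation=2))
```

```text
(no output)
```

View pics/topc.png

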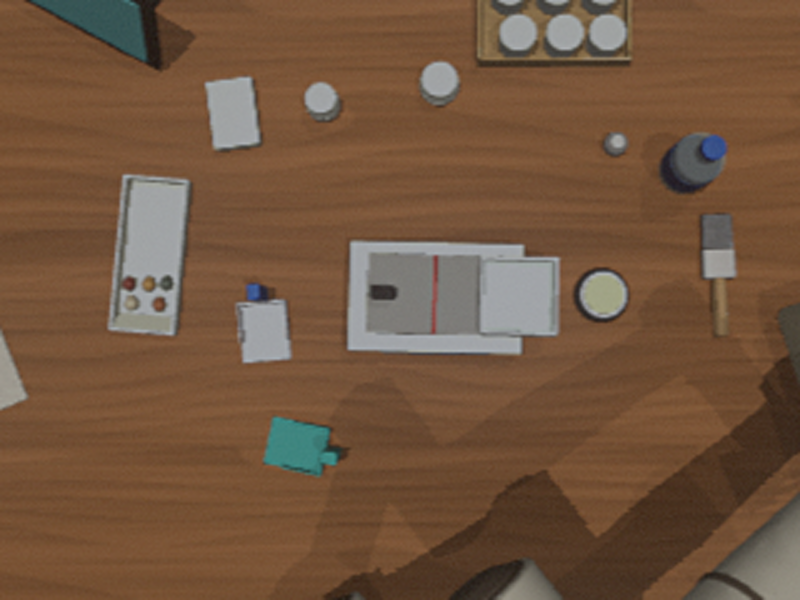

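View pics/scenec.png

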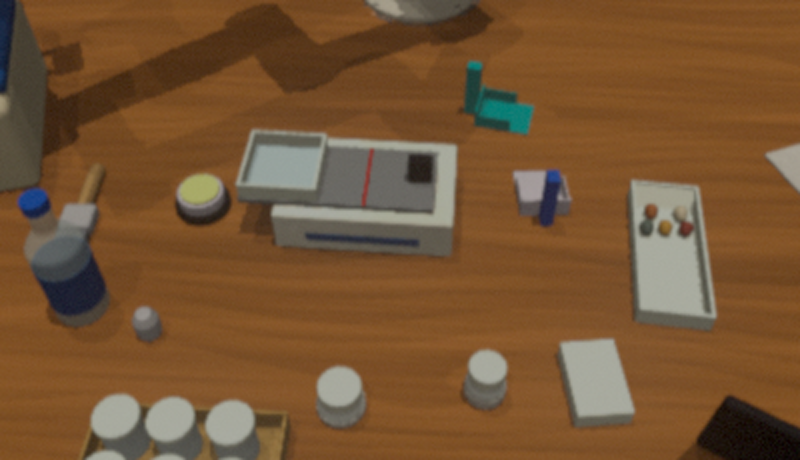

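The top view shows the blue-handled scoop at about (262, 325), the tray at (150, 255) with five pebbles at its near end, and the board on its block with the red line at (435, 295). The turquoise look-alike is at (300, 445). I'll move over the scoop and tray to get a wrist view.

Request:
drive_tool:
  rows:
    - [100, 11, 40, 8, 0, 0, -0.02]
    - [100, 11, 40, 8, 0, 0, -0.02]
    - [100, 11, 40, 8, 0, 0, -0.02]
    - [100, 11, 40, 8, 0, 0, -0.02]
    - [100, 11, 40, 8, 0, 0, -0.02]

```text
time_s: 2.32
tcp_pos: [0.3016, -0.3751, 0.2462]
ee_rot: [[-0.954, -0.3, 0.0], [-0.3, 0.954, -0.0], [-0.0, -0.0, -1.0]]
wrist_force: [2.0, -1.1, 0.7]
gripper_width: 0.997
gripper_force: 0.0
```

Request:
drive_tool:
  rows:
    - [100, 11, 40, 8, 0, 0, -0.02]
    - [100, 11, 40, 8, 0, 0, -0.02]
    - [100, 11, 40, 8, 0, 0, -0.02]
    - [100, 11, 40, 8, 0, 0, -0.02]
    - [100, 11, 40, 8, 0, 0, -0.02]

```text
time_s: 2.73
tcp_pos: [0.3557, -0.1777, 0.2862]
ee_rot: [[-0.979, -0.204, 0.001], [-0.204, 0.979, -0.0], [-0.001, -0.0, -1.0]]
wrist_force: [1.9, -0.7, -0.3]
gripper_width: 0.997
gripper_force: 0.0
```

Request:
drive_tool:
  rows:
    - [100, 11, 40, 8, 0, 0, -0.02]
    - [100, 11, 40, 8, 0, 0, -0.02]
    - [100, 11, 40, 8, 0, 0, -0.02]
    - [100, 11, 40, 8, 0, 0, -0.02]
    - [100, 11, 40, 8, 0, 0, -0.02]

```text
time_s: 3.15
tcp_pos: [0.4098, 0.0198, 0.3258]
ee_rot: [[-0.994, -0.106, 0.002], [-0.106, 0.994, 0.001], [-0.002, 0.0, -1.0]]
wrist_force: [1.0, -1.1, 0.5]
gripper_width: 0.999
gripper_force: 0.0
```

Request:
drive_tool:
  rows:
    - [100, 11, 40, 0, 0, 0, -0.02]
    - [100, 11, 40, 0, 0, 0, -0.02]
    - [100, 11, 40, 0, 0, 0, -0.02]
    - [100, 11, 40, 0, 0, 0, -0.02]
    - [100, 0, 0, 0, 0, 0, -0.02]

```text
time_s: 3.57
tcp_pos: [0.4554, 0.1833, 0.3235]
ee_rot: [[-1.0, -0.011, -0.0], [-0.011, 1.0, 0.0], [0.0, 0.0, -1.0]]
wrist_force: [0.3, -0.3, -0.0]
gripper_width: 0.996
gripper_force: 0.0
```

Run:
```python
from h import *
s=sense(); print(s["time_s"],s["tcp_pos"],s["ee_rot"],s["joints"])
p=capture("wrist"); t=capture("top"); np.savez("w1.npz",W=world(p,s),f=p["frame"]); np.savez("t1.npz",W=world(t),f=t["frame"])
cv2.imwrite("pics/w1.png",cv2.resize(p["frame"][:,:,::-1],(800,600)))
for l in ["tray","scoop","grip","pebble1","pebble3"]:
    for m in masks_of(l,p)[:5]:
        if m["p"]>.2:
            w=world(p,s)[m["region"]]; w=w[~np.isnan(w[:,0])]; print(l,round(m["p"],2),np.round(m["xy"]),m["region"].sum(),(np.median(w,0)*1000).round())
```

```text
3.5667 [0.45542655 0.18328961 0.32345398] [[-9.99943492e-01 -1.06218070e-02 -4.36911575e-04]
 [-1.06219382e-02  9.99943541e-01  2.99178980e-04]
 [ 4.33709086e-04  3.03802921e-04 -9.99999860e-01]] [ 4.08985815e+01  5.04066480e+00 -5.50777112e+00 -2.98503920e-02
 -7.94592643e+01 -1.30284519e+02]
tray 0.73 [322. 206.] 3332 [550. 323.   6.]
scoop 0.92 [251. 168.] 1628 [475. 182.   4.]
scoop 0.85 [223.  74.] 2178 [315. 129.   4.]
scoop 0.68 [  8. 188.] 546 [ 511. -263.   34.]
scoop 0.24 [324. 204.] 3291 [549. 324.   6.]
grip 0.9 [221.  75.] 2141 [315. 128.   4.]
grip 0.68 [250. 167.] 1712 [475. 182.   3.]
pebble1 0.64 [316. 196.] 72 [528. 306.  20.]
pebble1 0.54 [324. 193.] 81 [528. 329.  20.]
pebble1 0.48 [322. 182.] 57 [500. 315.  21.]
pebble3 0.64 [316. 196.] 72 [528. 306.  20.]
pebble3 0.54 [324. 193.] 81 [528. 329.  20.]
pebble3 0.48 [322. 182.] 57 [500. 315.  21.]
```

View pics/w1.png

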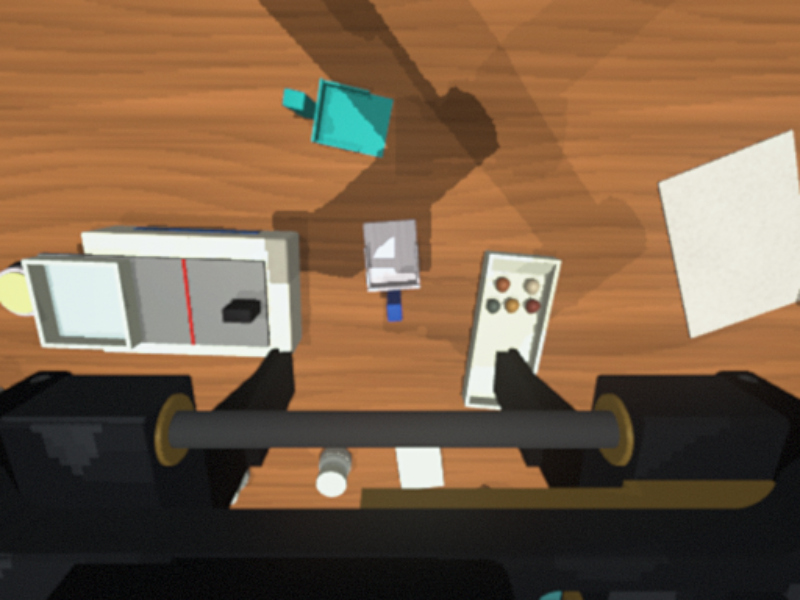

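The wrist view shows the scoop pan at (393, 255) with its handle at (394, 305), the tray at (515, 330), the pebbles around (512, 295), and the board and tab at left. Next I'll fit precise poses from the depth maps.

Run:
```python
from h import *
for n in ["w1","t1"]:
    d=np.load(n+".npz"); W=d["W"]*1000; f=d["f"].astype(int); r,g,b=f[...,0],f[...,1],f[...,2]
    x,y,z=W[...,0],W[...,1],W[...,2]
    def rect(name,m):
        q=W[m]; 
        if len(q)<5: print(n,name,len(q)); return
        c,sz,a=cv2.minAreaRect(q[:,:2].astype(np.float32)); print(n,name,m.sum(),"c",np.round(c,1),"sz",np.round(sz,1),"ang",round(a,1),"zmed",np.median(q[:,2]).round(1))
    gray=(abs(r-g)<25)&(abs(g-b)<25)
    S=(x>400)&(x<560)&(y>130)&(y<235)
    blue=(b>r+40)&(b>g+30)
    rect("handle top",S&blue&(z>80)); rect("handle all",S&blue&(z>30))
    rect("pan",S&(z<12)&gray&(r>90)); rect("scoop",S&(gray&(r>90)|blue))
    T=(x>440)&(x<700)&(y>260)&(y<410)
    rect("tray rim",T&(z>22)&(z<30)&gray&(r>110)); rect("tray all",T&(r<b+50)&(r>110))
    for i,m in enumerate([T&(z>8)&((r-b)>35)&(x>480)&(x<560)&(z>12)&(y>290)&(y<365)]): rect("peb",m)
    B=(x>400)&(x<640)&(y<90)&(y>-240)
    rect("block",B&(z>50)&(z<64)); rect("boardtop",B&(z>64.5)&(z<72)); rect("all>50",B&(z>50)); rect("dish rim",B&(z>84)&(z<94)&(r>110))
    rect("tab",B&(z>98)&(y>-60));rect("red",B&(r>g+70)&(z>60)&(z<75))
    rect("grayboard",B&gray&(r>70)&(r<165)&(z>62)&(z<75))
d=np.load("w1.npz"); 
im=d["f"][150:260,280:370][:,:,::-1]; cv2.imwrite("pics/traycrop.png",cv2.resize(im,(630,770)[:2] if 0 else (480,586),interpolation=2))
W=d["W"]*1000
# scoop & tray outlines by row: print scoop pan edges
```

```text
w1 handle top 101 c [515.3 184.9] sz [19.8 13.4] ang 0.8 zmed 85.8
w1 handle all 111 c [515.2 184.9] sz [19.8 13.4] ang 0.8 zmed 85.7
w1 pan 1319 c [475.6 181.6] sz [96.2 67.5] ang 4.1 zmed 3.1
w1 scoop 1755 c [475.7 186.4] sz [ 98.  103.4] ang 6.3 zmed 3.5
w1 tray rim 658 c [566.9 328.7] sz [ 84.9 203.5] ang 85.5 zmed 26.6
w1 tray all 3333 c [576.3 334.3] sz [ 97.2 221.5] ang 85.2 zmed 6.1
w1 peb 243 c [515.1 337.5] sz [45.7 53.2] ang 4.3 zmed 20.6
w1 block 3437 c [508.9 -52.7] sz [239.9 139.8] ang 88.6 zmed 60.9
w1 boardtop 6502 c [515.1 -76.8] sz [240.2 106.8] ang 88.6 zmed 69.2
w1 all>50 12086 c [508.6 -64.7] sz [264.  139.8] ang 88.6 zmed 69.0
w1 dish rim 837 c [ 510.2 -147.3] sz [98.9 96.9] ang 88.7 zmed 90.6
w1 tab 202 c [513.7  23.4] sz [15.7 30.2] ang 0.4 zmed 104.8
w1 red 140 c [512.7 -41.7] sz [ 4.8 97.5] ang 88.5 zmed 69.6
w1 grayboard 4532 c [511.1 -64.5] sz [261.4  98.4] ang 88.6 zmed 69.1
t1 handle top 25 c [516.3 183.4] sz [12.7 15.7] ang 89.5 zmed 84.6
t1 handle all 29 c [516.3 183.4] sz [12.7 15.7] ang 89.5 zmed 84.5
t1 pan 2
t1 scoop 557 c [451.4 187.9] sz [ 84.1 134.4] ang 57.9 zmed 684.2
t1 tray rim 129 c [596.5 326.7] sz [ 85.2 145.6] ang 85.3 zmed 25.8
t1 tray all 1049 c [600.  330.7] sz [ 94.9 152. ] ang 85.2 zmed 5.6
t1 peb 5 c [537.2 342.7] sz [ 2.9 32.1] ang 6.1 zmed 16.9
t1 block 1123 c [510.7 -61.6] sz [257.7 140.4] ang 88.9 zmed 60.3
t1 boardtop 1666 c [510.3 -62.5] sz [255.3 138.1] ang 88.7 zmed 68.3
t1 all>50 3560 c [500.3 -52.5] sz [283.  164.4] ang 89.7 zmed 67.1
t1 dish rim 136 c [ 512.6 -147. ] sz [94.1 96.3] ang 89.7 zmed 89.5
t1 tab 104 c [482.3  65.3] sz [ 46.6 127.8] ang 50.1 zmed 449.4
t1 red 1
t1 grayboard 2278 c [510.6 -62.9] sz [259.7 138.6] ang 88.7 zmed 68.0
```

Request:
drive_tool:
  rows:
    - [70, 30, 1, -20, 0, 0, 0.03]
    - [70, 30, 1, -36, 0, 0, 0.03]
    - [60, 0, 0, -40, 0, 0, 0]
    - [60, 0, 0, -40, 0, 0, 0]
    - [60, 0, 0, -40, 0, 0, 0]

```text
time_s: 4.33
tcp_pos: [0.511, 0.1784, 0.1517]
ee_rot: [[-0.998, -0.065, 0.001], [-0.065, 0.998, 0.001], [-0.001, 0.001, -1.0]]
wrist_force: [0.8, 0.6, -0.4]
gripper_width: 0.709
gripper_force: 0.0
```

Request:
drive_tool:
  rows:
    - [60, 0, 0, -40, 0, 0, 0]
    - [60, 0, 0, -25, 0, 0, 0]
    - [60, 0, 0, -15, 0, 0, 0]
    - [60, 0, 0, 0, 0, 0, 0]
    - [60, 0, 0, 0, 0, 0, 0]

```text
time_s: 4.75
tcp_pos: [0.5109, 0.1788, 0.0729]
ee_rot: [[-0.998, -0.066, -0.0], [-0.066, 0.998, -0.001], [0.0, -0.001, -1.0]]
wrist_force: [-0.4, -0.2, 0.2]
gripper_width: 0.601
gripper_force: 0.0
```

Request:
drive_tool:
  rows:
    - [0, 0, 0, 0, 0, 0, 0]
    - [0, 0, 0, 0, 0, 0, 0]
    - [0, 0, 0, 0, 0, 0, 0]
    - [0, 0, 0, 0, 0, 0, 0]
    - [0, 0, 0, 0, 0, 0, 0]

```text
time_s: 5.17
tcp_pos: [0.511, 0.1799, 0.0736]
ee_rot: [[-0.998, -0.067, 0.001], [-0.067, 0.998, 0.001], [-0.001, 0.001, -1.0]]
wrist_force: [0.2, -0.4, -0.2]
gripper_width: 0.304
gripper_force: 0.0
```

Request:
drive_tool:
  rows:
    - [40, 4, 5, -5, 0, 0, 0]
    - [30, 0, 0, 0, 0, 0, 0]
    - [0, 0, 0, 0, 0, 0, 0]
    - [0, 0, 0, 0, 0, 0, 0]
    - [0, 0, 0, 0, 0, 0, 0]

```text
time_s: 5.58
tcp_pos: [0.5146, 0.1846, 0.0676]
ee_rot: [[-0.998, -0.067, -0.0], [-0.067, 0.998, -0.0], [0.0, -0.0, -1.0]]
wrist_force: [0.5, -0.3, -1.6]
gripper_width: 0.167
gripper_force: 30.1
```

Request:
drive_tool:
  rows:
    - [0, 0, 0, 0, 0, 0, 0]
    - [0, 0, 0, 0, 0, 0, 0]
    - [0, 0, 0, 0, 0, 0, 0]

```text
time_s: 5.83
tcp_pos: [0.5146, 0.1846, 0.0677]
ee_rot: [[-0.998, -0.067, -0.0], [-0.067, 0.998, -0.0], [0.0, -0.0, -1.0]]
wrist_force: [-0.8, 0.1, -0.1]
gripper_width: 0.159
gripper_force: 30.0
```

Request:
drive_tool:
  rows:
    - [0, 0, 0, 15, 0, 0, 0]
    - [0, 0, 0, 25, 0, 0, 0]
    - [0, 15, 15, 15, 0, 0, -0.02]
    - [0, 25, 25, 0, 0, 0, -0.025]
    - [0, 25, 25, 0, 0, 0, -0.025]

```text
time_s: 6.25
tcp_pos: [0.5808, 0.2503, 0.1251]
ee_rot: [[-1.0, 0.005, 0.003], [0.005, 1.0, 0.002], [-0.003, 0.002, -1.0]]
wrist_force: [0.1, 0.5, -1.0]
gripper_width: 0.161
gripper_force: 30.0
```

Request:
drive_tool:
  rows:
    - [0, 25, 25, 0, 0, 0, -0.025]
    - [0, 25, 25, 0, 0, 0, -0.025]
    - [0, 18, 22, 0, 0, 0, -0.025]
    - [0, 0, 0, 0, 0, 0, 0]
    - [0, 0, 0, 0, 0, 0, 0]

```text
time_s: 6.67
tcp_pos: [0.6477, 0.3223, 0.1209]
ee_rot: [[-0.997, 0.077, -0.002], [0.077, 0.997, -0.001], [0.002, -0.001, -1.0]]
wrist_force: [-0.8, 0.1, 0.2]
gripper_width: 0.157
gripper_force: 30.0
```

```bash
cat > m.py <<'E'
from h import *
s=sense(); X=s["tcp_pos"]*1000
p=capture("wrist"); W=world(p,s)*1000; f=p["frame"].astype(int); r,g,b=f[...,0],f[...,1],f[...,2]
x,y,z=W[...,0],W[...,1],W[...,2]
gray=(abs(r-g)<25)&(abs(g-b)<25)&(r>100)
def rect(n,m):
    if m.sum()<9: return print(n,m.sum())
    c,sz,a=cv2.minAreaRect(W[m][:,:2].astype(np.float32)); print(n,m.sum(),np.round(c,1),np.round(sz,1),round(a,1),np.median(z[m]).round(1))
E
python3 - <<'E'
from m import *
print(s["tcp_pos"],s["ee_rot"],s["joints"])
S=(abs(x-X[0]+45)<70)&(abs(y-X[1])<60)
rect("pan",S&(z>X[2]-70)&(z<X[2]-55)&gray)
rect("rim",(x>440)&(x<700)&(y>260)&(y<410)&(z>22)&(z<30)&gray)
cv2.imwrite("pics/w2.png",cv2.resize(p["frame"][:,:,::-1],(800,600)))
E
```

```text
[0.64767192 0.32234893 0.1209388 ] [[-0.99699797  0.07740352 -0.0019371 ]
 [ 0.07740583  0.99699901 -0.00114763]
 [ 0.00184246 -0.00129413 -0.99999747]] [ 3.92119110e+01  3.50721684e+01  9.90469971e+00 -2.12117026e-02
 -6.49600970e+01 -1.33642319e+02]
pan 5502 [599.7 325.3] [62.1 74.4] 86.6 56.2
rim 2401 [569.3 328.9] [ 84.3 198.9] 85.3 26.7
```

View pics/w2.png

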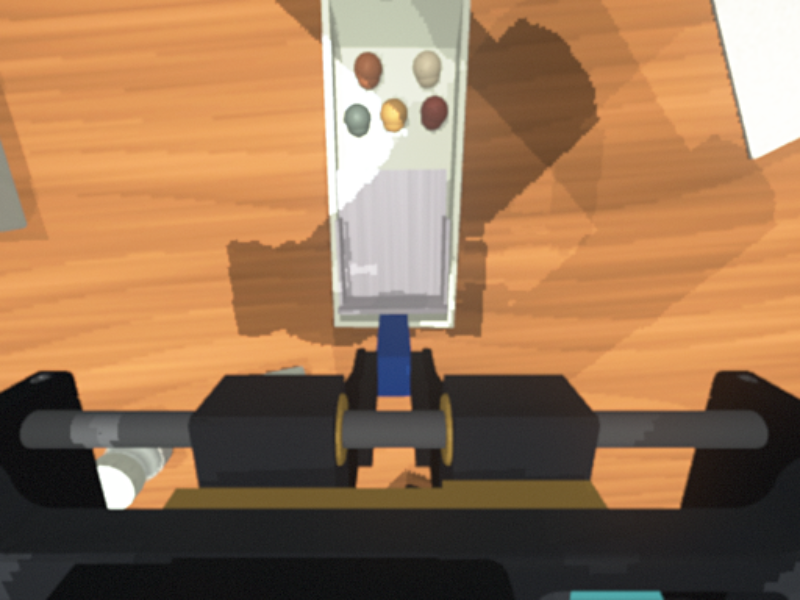

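The scoop is held over the tray's far half, with the pan centre at about (393, 235). All five pebbles are ahead of the lip at y = 65–120 px. I'll lower it now.

Request:
drive_tool:
  rows:
    - [0, 0, 0, -15, 0, 0, -0.02]
    - [0, 0, 0, -20, 0, 0, 0]
    - [0, 0, 0, -10, 0, 0, 0]
    - [0, 0, 0, -3, 0, 0, 0]
    - [0, 0, 0, 0, 0, 0, 0]

```text
time_s: 7.13
tcp_pos: [0.6469, 0.3207, 0.0741]
ee_rot: [[-0.995, 0.098, -0.002], [0.098, 0.995, -0.002], [0.002, -0.002, -1.0]]
wrist_force: [0.1, 0.4, -0.9]
gripper_width: 0.162
gripper_force: 30.0
```

Request:
drive_tool:
  rows:
    - [0, 0, 1, -1, 0, 0, 0]
    - [0, 0, 0, -1, 0, 0, 0]
    - [0, 0, 0, -0.5, 0, 0, 0]
    - [0, 0, 0, 0, 0, 0, 0]

```text
time_s: 7.47
tcp_pos: [0.6479, 0.3228, 0.073]
ee_rot: [[-0.995, 0.098, 0.001], [0.098, 0.995, 0.001], [-0.001, 0.001, -1.0]]
wrist_force: [0.2, 0.6, -0.8]
gripper_width: 0.16
gripper_force: 30.0
```

Request:
drive_tool:
  rows:
    - [0, 0, 0, -1, 0, 0, 0]
    - [0, 0, 0, 0, 0, 0, 0]

```text
time_s: 7.63
tcp_pos: [0.6479, 0.3228, 0.0716]
ee_rot: [[-0.995, 0.098, 0.001], [0.098, 0.995, 0.0], [-0.001, 0.0, -1.0]]
wrist_force: [0.7, -0.2, 0.0]
gripper_width: 0.163
gripper_force: 30.0
```

Request:
drive_tool:
  rows:
    - [0, 0, 0, -0.5, 0, 0, 0]
    - [0, 0, 0, 0, 0, 0, 0]

```text
time_s: 7.8
tcp_pos: [0.6481, 0.3229, 0.0716]
ee_rot: [[-0.995, 0.098, 0.001], [0.098, 0.995, 0.0], [-0.001, 0.0, -1.0]]
wrist_force: [-0.7, 0.3, 2.9]
gripper_width: 0.159
gripper_force: 30.0
```

Request:
drive_tool:
  rows:
    - [0, -8, 0.6, 0, 0, 0, 0]
    - [0, -9, 0.7, 0, 0, 0, 0]
    - [0, -9, 0.7, 0, 0, 0, 0]
    - [0, -9, 0.7, 0, 0, 0, 0]
    - [0, -9, 0.7, 0, 0, 0, 0]

```text
time_s: 8.22
tcp_pos: [0.6031, 0.3264, 0.0715]
ee_rot: [[-0.995, 0.097, 0.001], [0.097, 0.995, 0.001], [-0.001, 0.001, -1.0]]
wrist_force: [2.0, 0.0, 3.1]
gripper_width: 0.158
gripper_force: 30.0
```

Run:
```python
from m import *
print(X)
S=(abs(x-X[0]+45)<70)&(abs(y-X[1])<60)
rect("rim",(x>440)&(x<700)&(y>260)&(y<410)&(z>22)&(z<30)&gray)
rect("pan",S&(z>X[2]-70)&(z<X[2]-60)&gray)
cv2.imwrite("pics/w3.png",cv2.resize(p["frame"][:260,130:390,::-1],(600,600)))
```

```text
[603.08130425 326.38281639  71.50661264]
rim 4008 [550.9 330.4] [ 84.3 171.6] 85.4 26.6
pan 8932 [557.7 329.8] [ 94.7 146.9] 85.3 6.5
```

View pics/w3.png

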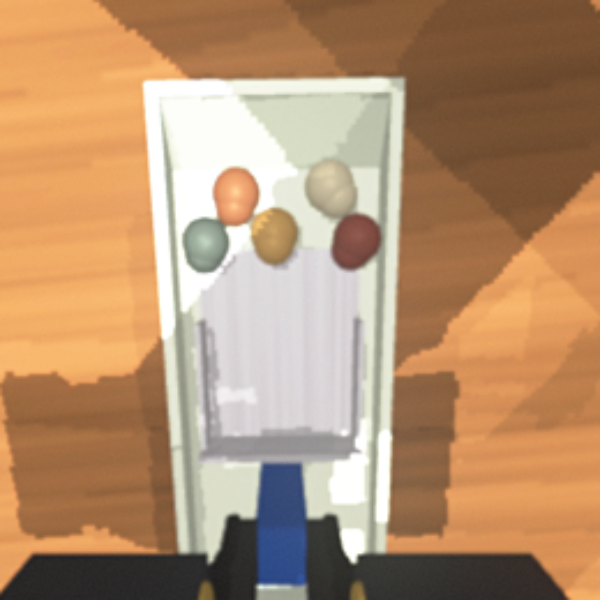

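The lip, at about row 255 in the crop, is pushing the pebbles towards the slope and the scoop is square in the tray. I'll carry on to the slope.

Request:
drive_tool:
  rows:
    - [0, -8, 0.6, 0, 0, 0, 0]
    - [0, -8, 0.6, 0, 0, 0, 0]
    - [0, -7, 0.5, 0, 0, 0, 0]
    - [0, -2, 0.2, 0, 0, 0, 0]
    - [0, 0, 0, 0, 0, 0, 0]

```text
time_s: 8.68
tcp_pos: [0.578, 0.3283, 0.0715]
ee_rot: [[-0.995, 0.097, 0.0], [0.097, 0.995, 0.0], [0.0, 0.0, -1.0]]
wrist_force: [-0.6, -0.1, 6.8]
gripper_width: 0.164
gripper_force: 30.0
```

Run:
```python
from m import *
print(X)
cv2.imwrite("pics/w4.png",cv2.resize(p["frame"][:260,130:390,::-1],(600,600)))
```

```text
[578.03945614 328.2988625   71.4501998 ]
```

View pics/w4.png

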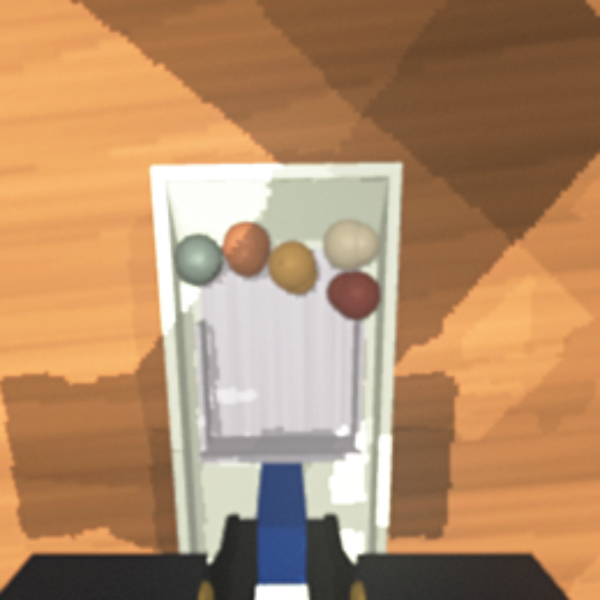

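Several pebbles are over the lip: ochre at (293, 268), dark red at (353, 293) and red-brown at (246, 248). I'll tilt the mouth up against the slope.

Request:
drive_tool:
  rows:
    - [0, 1.5, 0, 0.5, 0.0045, 0.05, 0]
    - [0, 2, -0.2, 0.7, 0.0045, 0.05, 0]
    - [0, 2.5, -0.2, 0.7, 0.0045, 0.05, 0]
    - [0, 3, -0.2, 1, 0.0045, 0.05, 0]
    - [0, 0, 0, 0, 0, 0, 0]

```text
time_s: 9.15
tcp_pos: [0.5887, 0.3268, 0.0725]
ee_rot: [[-0.974, 0.1, -0.202], [0.098, 0.995, 0.018], [0.202, -0.002, -0.979]]
wrist_force: [0.7, 0.4, 3.9]
gripper_width: 0.16
gripper_force: 30.0
```

Run:
```python
from m import *
print(X,s["ee_rot"],s["wrist_force"])
cv2.imwrite("pics/w5.png",cv2.resize(p["frame"][:260,130:390,::-1],(500,500)))
```

```text
[588.71894658 326.81945975  72.53610876] [[-0.97432446  0.10007236 -0.20168631]
 [ 0.0984623   0.99497751  0.01802562]
 [ 0.20247721 -0.0022957  -0.97928428]] [0.66688586 0.39101503 3.8985834 ]
```

View pics/w5.png

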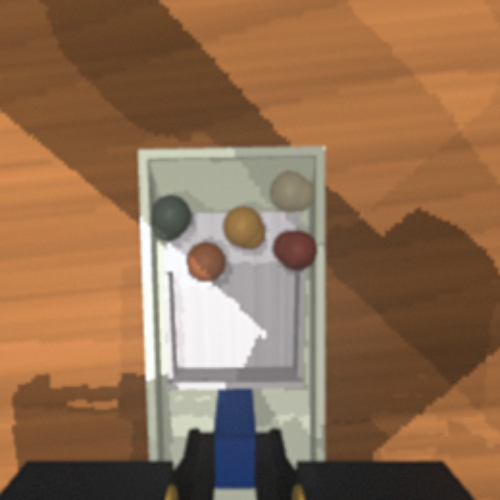

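Red-brown is rolling in, with ochre and dark red on the pan. I'll add some tilt and let them settle at the back wall.

Request:
drive_tool:
  rows:
    - [0, 3, -0.2, 1, 0.004, 0.04, 0]
    - [0, 0, 0, 0, 0, 0, 0]
    - [0, 0, 0, 0, 0, 0, 0]
    - [0, 0, 0, 0, 0, 0, 0]
    - [0, 0, 0, 0, 0, 0, 0]

```text
time_s: 9.62
tcp_pos: [0.5894, 0.3271, 0.074]
ee_rot: [[-0.966, 0.097, -0.239], [0.095, 0.995, 0.021], [0.24, -0.003, -0.971]]
wrist_force: [-0.1, 0.7, -0.9]
gripper_width: 0.161
gripper_force: 30.0
```

Run:
```python
from m import *
print(X,s["ee_rot"],s["wrist_force"])
cv2.imwrite("pics/w6.png",cv2.resize(p["frame"][:260,130:390,::-1],(500,500)))
```

```text
[589.38587453 327.05618153  73.991504  ] [[-0.96613944  0.09737877 -0.23893923]
 [ 0.09518437  0.9952437   0.02073425]
 [ 0.23982184 -0.0027111  -0.97081313]] [-0.05290509  0.73714305 -0.86722523]
```

View pics/w6.png

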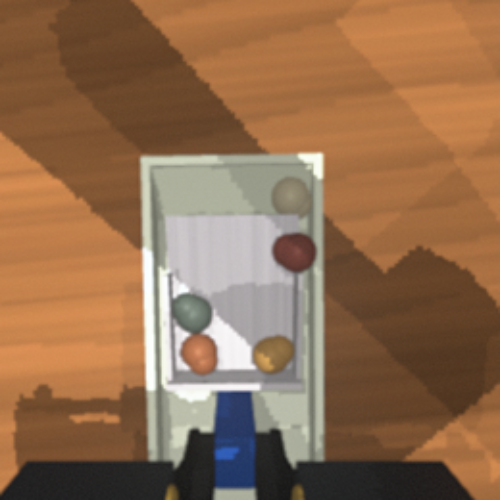

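Three pebbles are at the back wall of the scoop. Dark red is stuck at the side wall's front end at (295, 252), so I'll nudge the scoop sideways so the tray wall pushes it in.

Request:
drive_tool:
  rows:
    - [0, 0, 2, 1, 0, 0, 0]
    - [0, 0.2, 2, 0, 0, 0, 0]
    - [0, 0.2, 2, 0, 0, 0, 0]
    - [0, 0, 0, 0, 0, 0, 0]
    - [0, 0, 0, 0, 0, 0, 0]

```text
time_s: 10.08
tcp_pos: [0.591, 0.3334, 0.0757]
ee_rot: [[-0.966, 0.098, -0.238], [0.095, 0.995, 0.022], [0.239, -0.002, -0.971]]
wrist_force: [0.1, -0.4, -0.7]
gripper_width: 0.158
gripper_force: 30.0
```

Run:
```python
from m import *
print(X,s["ee_rot"],s["wrist_force"])
cv2.imwrite("pics/w7.png",cv2.resize(p["frame"][:260,130:390,::-1],(500,500)))
```

```text
[590.99601489 333.41813137  75.67095222] [[-0.96643281  0.09750616 -0.23769766]
 [ 0.09505679  0.99523371  0.02177311]
 [ 0.23868774 -0.00155253 -0.97109513]] [ 0.12674527 -0.35175074 -0.66806083]
```

View pics/w7.png

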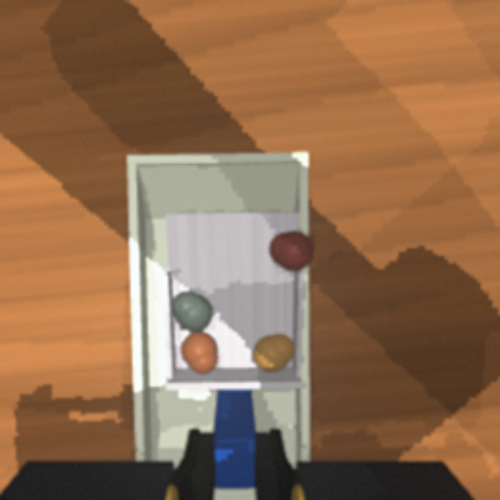

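Dark red is now on the pan edge, leaning at the tray rim at (292, 250). I'll move back and roll the scoop slightly so it rolls inward.

Request:
drive_tool:
  rows:
    - [0, 0, -3, 1, 0, 0, 0]
    - [0, 0, -4, 1, 0.02, 0, 0]
    - [0, 0, -5, 1, 0.04, 0, 0]
    - [0, 0, -3, 1, 0.04, 0, 0]
    - [0, 0, 0, 0, 0, 0, 0]

```text
time_s: 10.55
tcp_pos: [0.5917, 0.3158, 0.0806]
ee_rot: [[-0.966, 0.101, -0.237], [0.074, 0.99, 0.121], [0.247, 0.099, -0.964]]
wrist_force: [0.5, 0.4, -1.1]
gripper_width: 0.158
gripper_force: 30.0
```

Request:
drive_tool:
  rows:
    - [0, 0, -2, 1, 0.04, 0, 0]
    - [0, 0, 0, 0, 0, 0, 0]
    - [0, 0, 0, 0, 0, 0, 0]
    - [0, 0, 0, 0, 0, 0, 0]

```text
time_s: 10.88
tcp_pos: [0.5912, 0.3163, 0.0807]
ee_rot: [[-0.966, 0.098, -0.238], [0.061, 0.986, 0.156], [0.249, 0.136, -0.959]]
wrist_force: [0.4, -0.1, -1.8]
gripper_width: 0.162
gripper_force: 30.0
```

Run:
```python
from m import *
print(X,s["ee_rot"],s["wrist_force"])
cv2.imwrite("pics/w8.png",cv2.resize(p["frame"][:260,130:390,::-1],(500,500)))
for m in masks_of("pebble1",p): print(round(m["p"],2),m["xy"],np.nanmedian(W[m["region"]],0).round())
```

```text
[591.16364544 316.25237584  80.69267012] [[-0.96644994  0.09772815 -0.23753679]
 [ 0.06128633  0.98581653  0.15623625]
 [ 0.24943638  0.13643675 -0.95873172]] [ 0.35133667 -0.14315793 -1.826996  ]
0.89 [268.0, 181.4] [561. 341.  40.]
0.8 [229.1, 163.3] [538. 307.  39.]
0.79 [277.5, 130.2] [516. 352.  51.]
0.74 [234.5, 184.3] [557. 309.  35.]
```

View pics/w8.png

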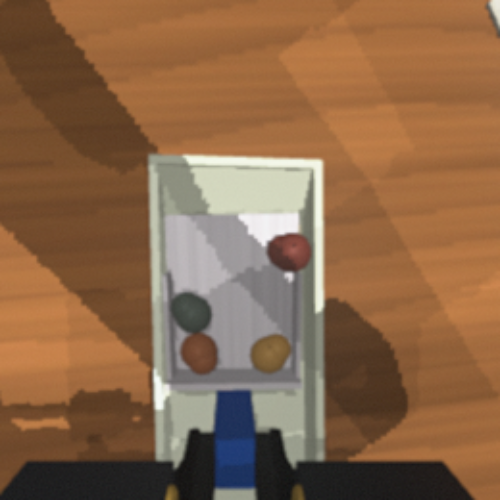

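Request:
drive_tool:
  rows:
    - [0, 0, -1, 2, 0.03, -0.04, 0]
    - [0, 0, -2, 1, 0.03, -0.04, 0]
    - [0, 0, 0, 0, 0, -0.03, 0]
    - [0, 0, 0, 0, 0, 0, 0]
    - [0, 0, 0, 0, 0, 0, 0]

```text
time_s: 11.4
tcp_pos: [0.5907, 0.3136, 0.084]
ee_rot: [[-0.988, 0.077, -0.132], [0.047, 0.976, 0.214], [0.146, 0.206, -0.968]]
wrist_force: [-0.0, -0.6, -1.3]
gripper_width: 0.159
gripper_force: 30.0
```

```bash
cat > pk.py <<'E'
from m import *
def pk():
    R=np.array(s["ee_rot"])
    print(X.round(1),R.round(3).tolist(),s["wrist_force"].round(1),s["time_s"])
    seen=[]
    for l in ["pebble1","pebble2"]:
      for m in masks_of(l,p):
        if m["p"]<.15: continue
        q=np.nanmedian(W[m["region"]],0)
        if any(np.linalg.norm(q-o)<8 for o in seen): continue
        seen.append(q); t=R.T@(q-X)
        k=np.array([[.9969,-.0785],[.0785,.9969]])@(q[:2]-[567,328.7])
        print(round(m["p"],2),np.round(m["xy"]),q.round(),"tool",t.round(),"tray",k.round(),f[m["region"]].mean(0).round())
E
python3 -c "
from pk import *
pk()"
```

```text
[590.7 313.6  84. ] [[-0.988, 0.077, -0.132], [0.047, 0.976, 0.214], [0.146, 0.206, -0.968]] [-0.  -0.6 -1.3] 11.4
0.89 [256. 180.] [561. 331.  41.] tool [24.  5. 50.] tray [-6.  1.] [121.  96.  63.]
0.87 [231. 161.] [543. 307.  37.] tool [ 40. -20.  51.] tray [-22. -24.] [73. 77. 71.]
0.73 [230. 182.] [562. 306.  35.] tool [ 21. -19.  50.] tray [ -4. -23.] [106.  70.  52.]
0.58 [278. 133.] [519. 351.  49.] tool [67. 24. 52.] tray [-50.  19.] [79. 53. 47.]
```

Request:
drive_tool:
  rows:
    - [0, 0, -4, 2, 0.05, 0.03, 0]
    - [0, 0, -3, 2, 0.05, 0.03, 0]
    - [0, 0, 8, 0, 0, 0, 0]
    - [0, 0, -8, 0, 0, 0, 0]
    - [0, 0, 0, 0, 0, 0, 0]

```text
time_s: 11.97
tcp_pos: [0.5914, 0.3052, 0.0872]
ee_rot: [[-0.977, 0.093, -0.189], [0.031, 0.951, 0.309], [0.209, 0.296, -0.932]]
wrist_force: [-0.6, -1.1, -1.5]
gripper_width: 0.158
gripper_force: 30.0
```

Request:
drive_tool:
  rows:
    - [0, 0, 0, 0, 0, 0, 0]
    - [0, 0, 0, 0, 0, 0, 0]

```text
time_s: 12.13
tcp_pos: [0.5909, 0.3063, 0.0876]
ee_rot: [[-0.978, 0.093, -0.189], [0.03, 0.95, 0.309], [0.208, 0.297, -0.932]]
wrist_force: [0.9, 0.1, -1.0]
gripper_width: 0.162
gripper_force: 30.0
```

```bash
python3 -c "
from pk import *
pk()"
```

```text
[590.9 306.3  87.6] [[-0.978, 0.093, -0.189], [0.03, 0.95, 0.309], [0.208, 0.297, -0.932]] [ 0.9  0.1 -1. ] 12.1333
0.84 [239. 147.] [528. 314.  48.] tool [ 53. -10.  51.] tray [-38. -18.] [114.  70.  63.]
0.79 [230. 161.] [540. 304.  43.] tool [ 40. -20.  51.] tray [-24. -27.] [68. 72. 67.]
0.67 [230. 182.] [559. 304.  40.] tool [ 21. -20.  50.] tray [ -6. -26.] [106.  70.  51.]
0.58 [244. 174.] [554. 319.  45.] tool [28. -5. 51.] tray [-12. -11.] [112.  88.  58.]
```

All four pebbles are now inside the pan. I'll lift and level the roll while keeping the mouth pitched up.

Request:
drive_tool:
  rows:
    - [0, 0, 0, 8, 0, 0, 0]
    - [0, 0, 2, 15, -0.03, 0, 0]
    - [0, 0, 4, 20, -0.06, 0.01, 0]
    - [0, 0, 4, 20, -0.06, 0.01, 0]
    - [0, 0, 4, 20, -0.06, 0.01, 0]

```text
time_s: 12.7
tcp_pos: [0.5912, 0.3201, 0.173]
ee_rot: [[-0.971, 0.099, -0.216], [0.077, 0.991, 0.107], [0.225, 0.087, -0.97]]
wrist_force: [0.9, 0.6, -0.7]
gripper_width: 0.161
gripper_force: 30.0
```

Request:
drive_tool:
  rows:
    - [0, 0, 4, 20, -0.06, 0.01, 0]
    - [0, 0, 2, 15, -0.03, 0, 0]
    - [0, 0, 0, 6, 0, 0, 0]
    - [0, 0, 0, 0, 0, 0, 0]

```text
time_s: 13.03
tcp_pos: [0.5914, 0.3272, 0.2137]
ee_rot: [[-0.97, 0.098, -0.224], [0.095, 0.995, 0.024], [0.226, 0.002, -0.974]]
wrist_force: [0.1, -0.6, -1.7]
gripper_width: 0.164
gripper_force: 30.0
```

```bash
python3 -c "
from pk import *
pk()"
```

```text
[591.4 327.2 213.7] [[-0.97, 0.098, -0.224], [0.095, 0.995, 0.024], [0.226, 0.002, -0.974]] [ 0.1 -0.6 -1.7] 13.0333
0.85 [232. 161.] [539. 313. 173.] tool [ 40. -20.  51.] tray [-26. -18.] [100. 107.  98.]
0.85 [247. 151.] [530. 327. 175.] tool [51. -6. 51.] tray [-37.  -4.] [100.  60.  54.]
0.82 [248. 175.] [553. 327. 171.] tool [28. -4. 51.] tray [-14.  -3.] [180. 139.  84.]
0.57 [230. 185.] [558. 312. 169.] tool [ 21. -19.  50.] tray [ -8. -18.] [156. 101.  71.]
```

Four pebbles are confirmed in the pan. I'll carry them over to the dish.

Request:
drive_tool:
  rows:
    - [0, 0, -8, 0, 0, 0, 0]
    - [0, 0, -16, 0, 0, 0, 0.005]
    - [0, 0, -24, 0, 0, 0, 0.005]
    - [0, 0, -30, 0, 0, 0, 0.005]
    - [0, 0, -30, 0, 0, 0, 0.005]

```text
time_s: 13.6
tcp_pos: [0.5906, 0.2154, 0.2112]
ee_rot: [[-0.97, 0.079, -0.229], [0.077, 0.997, 0.017], [0.229, -0.002, -0.973]]
wrist_force: [-0.8, 0.6, -0.9]
gripper_width: 0.158
gripper_force: 30.0
```

Request:
drive_tool:
  rows:
    - [0, 0, -30, 0, 0, 0, 0.005]
    - [0, 0, -30, 0, 0, 0, 0.005]
    - [0, 0, -30, 0, 0, 0, 0.005]
    - [0, 0, -30, 0, 0, 0, 0.005]
    - [0, 0, -30, 0, 0, 0, 0.005]

```text
time_s: 14.02
tcp_pos: [0.5901, 0.0648, 0.2116]
ee_rot: [[-0.972, 0.055, -0.229], [0.054, 0.998, 0.012], [0.229, -0.001, -0.973]]
wrist_force: [0.0, 0.1, -2.0]
gripper_width: 0.163
gripper_force: 30.0
```

Request:
drive_tool:
  rows:
    - [0, 0, -30, 0, 0, 0, 0.005]
    - [0, 0, -30, 0, 0, 0, 0.005]
    - [0, 0, -30, 0, 0, 0, 0.005]
    - [0, 1, -30, 0, 0, 0, 0.005]
    - [0, 1, -30, 0, 0, 0, 0.005]

```text
time_s: 14.43
tcp_pos: [0.5917, -0.085, 0.2116]
ee_rot: [[-0.973, 0.03, -0.229], [0.03, 1.0, 0.006], [0.229, -0.001, -0.973]]
wrist_force: [0.7, 0.3, -2.0]
gripper_width: 0.159
gripper_force: 30.0
```

Request:
drive_tool:
  rows:
    - [0, 2, -28, 0, 0, 0, 0]
    - [0, 2, -22, 0, 0, 0, 0]
    - [0, 1, -14, 0, 0, 0, 0]
    - [0, 0, -4, 0, 0, 0, 0]
    - [0, 0, 0, 0, 0, 0, 0]

```text
time_s: 14.85
tcp_pos: [0.5973, -0.1512, 0.2113]
ee_rot: [[-0.973, 0.032, -0.229], [0.031, 1.0, 0.007], [0.229, -0.001, -0.973]]
wrist_force: [0.1, 1.1, -1.8]
gripper_width: 0.159
gripper_force: 30.0
```

```bash
python3 -c "
from pk import *
pk()
rect('dishrim',(x>440)&(x<600)&(y<-90)&(y>-210)&(z>84)&(z<94)&gray)"
```

```text
[ 597.3 -151.2  211.3] [[-0.973, 0.032, -0.229], [0.031, 1.0, 0.007], [0.229, -0.001, -0.973]] [ 0.1  1.1 -1.8] 14.85
0.72 [253. 184.] [ 566. -148.  169.] tool [21.  2. 49.] tray [  36. -475.] [173. 134.  83.]
0.72 [335. 128.] [506. -43.  69.] tool [ 59. 105. 160.] tray [ -31. -376.] [136. 136. 132.]
0.68 [234. 182.] [ 564. -165.  167.] tool [ 22. -15.  51.] tray [  36. -492.] [156. 104.  78.]
0.58 [231. 160.] [ 546. -168.  171.] tool [ 40. -19.  51.] tray [  18. -497.] [106. 114. 106.]
dishrim 1011 [ 509.8 -147.2] [95.9 95.1] 88.2 90.9
```

Request:
drive_tool:
  rows:
    - [0, 8, 1, -20, 0, 0, 0]
    - [0, 8, 1, -20, 0, 0, 0]
    - [0, 1, 0, -5, 0, 0, 0]
    - [0, 0, 0, 0, 0, 0, 0]

```text
time_s: 15.33
tcp_pos: [0.6142, -0.1465, 0.1646]
ee_rot: [[-0.972, 0.028, -0.233], [0.027, 1.0, 0.006], [0.233, -0.0, -0.972]]
wrist_force: [0.1, 0.2, 0.0]
gripper_width: 0.16
gripper_force: 30.0
```

```bash
python3 -c "
from pk import *
pk()"
```

```text
[ 614.2 -146.5  164.6] [[-0.972, 0.028, -0.233], [0.027, 1.0, 0.006], [0.233, -0.0, -0.972]] [0.1 0.2 0. ] 15.3333
0.82 [271. 185.] [ 583. -127.  122.] tool [21. 19. 49.] tray [  51. -453.] [122.  76.  71.]
0.8 [252. 182.] [ 582. -145.  121.] tool [21.  1. 50.] tray [  52. -471.] [164. 129.  84.]
0.7 [229. 159.] [ 562. -165.  125.] tool [ 41. -20.  51.] tray [  33. -492.] [ 99. 107. 100.]
0.54 [233. 182.] [ 581. -162.  121.] tool [ 22. -16.  50.] tray [  52. -488.] [152.  97.  68.]
```

Request:
drive_tool:
  rows:
    - [0, -5.5, -2, -1, 0, -0.11, 0]
    - [0, -7.5, 0, -1, 0, -0.12, 0]
    - [0, -7, 0, 3.5, 0, -0.1, 0]
    - [0, -8, 0, 3, 0, -0.1, 0]
    - [0, 0, 0, 0, 0, 0, 0]

```text
time_s: 15.9
tcp_pos: [0.5797, -0.1498, 0.1717]
ee_rot: [[-0.98, 0.028, 0.197], [0.03, 1.0, 0.007], [-0.197, 0.013, -0.98]]
wrist_force: [-1.5, -0.1, -2.2]
gripper_width: 0.161
gripper_force: 30.0
```

Request:
drive_tool:
  rows:
    - [0, 0, 0, 0, 0, 0, 0]
    - [0, 0, 0, 0, 0, 0, 0]
    - [0, 0, 0, 0, 0, 0, 0]
    - [0, 0, 0, 0, 0, 0, 0]

```text
time_s: 16.23
tcp_pos: [0.5886, -0.1498, 0.1718]
ee_rot: [[-0.98, 0.027, 0.2], [0.028, 1.0, 0.006], [-0.199, 0.011, -0.98]]
wrist_force: [0.4, 0.1, -1.8]
gripper_width: 0.161
gripper_force: 30.0
```

```bash
python3 -c "
from pk import *
pk()"
```

```text
[ 588.6 -149.8  171.8] [[-0.98, 0.027, 0.2], [0.028, 1.0, 0.006], [-0.199, 0.011, -0.98]] [ 0.4  0.1 -1.8] 16.2333
0.91 [253.  72.] [ 491. -144.   86.] tool [113.   2.  64.] tray [ -39. -477.] [100.  69.  53.]
0.82 [211.  55.] [ 475. -179.   84.] tool [128. -33.  63.] tray [ -52. -514.] [80. 89. 81.]
0.76 [242.  51.] [ 474. -151.   86.] tool [129.  -6.  62.] tray [ -55. -486.] [165. 130.  78.]
0.66 [277.  74.] [ 491. -126.   85.] tool [113.  20.  66.] tray [ -40. -459.] [86. 62. 57.]
```

All four pebbles are in the dish. Next I'll lift the scoop, level it and take it back to its original spot.

Request:
drive_tool:
  rows:
    - [0, 3, 0, 20, 0, 0, 0]
    - [0, 0, 0, 25, 0, 0.05, 0]
    - [0, -8, 20, 0, 0, 0.05, 0]
    - [0, -8, 38, 0, 0, 0.05, 0]
    - [0, -8, 40, 0, 0, 0.05, 0]

```text
time_s: 16.8
tcp_pos: [0.5663, -0.0518, 0.2166]
ee_rot: [[-0.999, 0.032, -0.002], [0.032, 0.999, 0.006], [0.002, 0.006, -1.0]]
wrist_force: [0.3, 0.8, -1.2]
gripper_width: 0.159
gripper_force: 30.0
```

Request:
drive_tool:
  rows:
    - [0, -8, 40, 0, 0, 0, 0]
    - [0, -8, 40, 0, 0, 0, 0]
    - [0, -8, 40, 0, 0, 0, 0]
    - [0, -8, 40, 0, 0, 0, 0]
    - [0, -8, 30, 0, 0, 0, 0]

```text
time_s: 17.22
tcp_pos: [0.526, 0.1412, 0.2161]
ee_rot: [[-1.0, 0.027, 0.0], [0.027, 1.0, 0.006], [0.0, 0.006, -1.0]]
wrist_force: [0.1, -0.5, -0.7]
gripper_width: 0.164
gripper_force: 30.0
```

Request:
drive_tool:
  rows:
    - [0, 0, 20, 0, 0, 0, 0]
    - [0, 0, 0, 0, 0, 0, 0]

```text
time_s: 17.38
tcp_pos: [0.5263, 0.1621, 0.216]
ee_rot: [[-1.0, 0.024, 0.0], [0.024, 1.0, 0.007], [-0.0, 0.007, -1.0]]
wrist_force: [0.8, -0.9, -0.8]
gripper_width: 0.158
gripper_force: 30.0
```

Request:
drive_tool:
  rows:
    - [0, -6, 12, -15, -0.006, 0, 0.045]
    - [0, -6, 10, -30, 0, 0, 0.045]
    - [0, 0, 0, -35, 0, 0, 0]
    - [0, 0, 0, -30, 0, 0, 0]
    - [0, 0, 0, -20, 0, 0, 0]

```text
time_s: 17.8
tcp_pos: [0.5128, 0.1792, 0.0831]
ee_rot: [[-0.998, -0.061, -0.004], [-0.061, 0.998, -0.002], [0.004, -0.002, -1.0]]
wrist_force: [0.7, -0.5, -0.2]
gripper_width: 0.166
gripper_force: 30.0
```

Request:
drive_tool:
  rows:
    - [0, 0, 0, -6, 0, 0, 0]
    - [0, 0, 0, 0, 0, 0, 0]

```text
time_s: 17.97
tcp_pos: [0.5136, 0.1792, 0.0784]
ee_rot: [[-0.998, -0.061, -0.004], [-0.061, 0.998, -0.003], [0.004, -0.002, -1.0]]
wrist_force: [0.3, -0.1, 0.3]
gripper_width: 0.164
gripper_force: 30.0
```

Request:
drive_tool:
  rows:
    - [0, 0, 5, -5, 0.002, -0.004, 0]
    - [0, 0, 0, -3, 0, 0, 0]
    - [0, 0, 0, -1, 0, 0, 0]
    - [0, 0, 0, 0, 0, 0, 0]

```text
time_s: 18.3
tcp_pos: [0.5145, 0.1855, 0.072]
ee_rot: [[-0.998, -0.061, 0.005], [-0.061, 0.998, 0.003], [-0.005, 0.002, -1.0]]
wrist_force: [-0.1, -0.0, -0.2]
gripper_width: 0.159
gripper_force: 30.0
```

Request:
drive_tool:
  rows:
    - [0, 0, 0, -1, 0, 0, 0]
    - [0, 0, 0, 0, 0, 0, 0]

```text
time_s: 18.47
tcp_pos: [0.5143, 0.1853, 0.0707]
ee_rot: [[-0.998, -0.061, 0.004], [-0.061, 0.998, 0.002], [-0.005, 0.002, -1.0]]
wrist_force: [-0.4, 0.7, -0.3]
gripper_width: 0.16
gripper_force: 30.0
```

Request:
drive_tool:
  rows:
    - [0, 0, 0, -1.5, 0, 0.004, 0]
    - [0, 0, 0, 0, 0, 0, 0]
    - [0, 0, 0, -1, 0, 0, 0]
    - [0, 0, 0, 0, 0, 0, 0]

```text
time_s: 18.8
tcp_pos: [0.5141, 0.1851, 0.0676]
ee_rot: [[-0.998, -0.061, -0.0], [-0.061, 0.998, 0.002], [0.0, 0.002, -1.0]]
wrist_force: [-0.3, 0.4, -0.3]
gripper_width: 0.161
gripper_force: 30.0
```

Request:
drive_tool:
  rows:
    - [0, 0, 0, -1, 0, 0, 0]
    - [0, 0, 0, 0, 0, 0, 0]

```text
time_s: 18.97
tcp_pos: [0.5147, 0.1854, 0.0675]
ee_rot: [[-0.998, -0.062, 0.001], [-0.062, 0.998, 0.002], [-0.001, 0.002, -1.0]]
wrist_force: [-1.0, 0.0, 4.4]
gripper_width: 0.163
gripper_force: 30.0
```

The scoop is down, with contact felt. I'll release, rise and go over the tab.

Request:
drive_tool:
  rows:
    - [75, 0, 0, 0.5, 0, 0, 0]
    - [75, 0, 0, 0, 0, 0, 0]
    - [75, 0, 0, 0, 0, 0, 0]
    - [75, 0, 0, 0, 0, 0, 0]
    - [75, 0, 0, 0, 0, 0, 0]

```text
time_s: 19.38
tcp_pos: [0.514, 0.1851, 0.067]
ee_rot: [[-0.998, -0.061, -0.001], [-0.061, 0.998, 0.002], [0.001, 0.002, -1.0]]
wrist_force: [0.0, -0.3, 0.5]
gripper_width: 0.456
gripper_force: 0.0
```

Request:
drive_tool:
  rows:
    - [75, 0, 0, 15, 0, 0, 0]
    - [75, 0, 0, 30, 0, 0, 0]
    - [75, 0, 0, 35, 0, 0, 0]
    - [75, 0, -20, 15, 0, 0, -0.04]
    - [75, 0, -36, 0, 0, 0, -0.045]

```text
time_s: 19.8
tcp_pos: [0.5174, 0.1319, 0.1668]
ee_rot: [[-1.0, 0.021, 0.009], [0.021, 1.0, 0.006], [-0.009, 0.006, -1.0]]
wrist_force: [1.2, -1.3, -0.3]
gripper_width: 0.736
gripper_force: 0.0
```

Request:
drive_tool:
  rows:
    - [75, 0, -36, 0, 0, 0, 0]
    - [75, 0, -30, 0, 0, 0, 0]
    - [75, 0, -20, 0, 0, 0, 0]
    - [75, 0, 0, 0, 0, 0, 0]
    - [75, 0, 0, 0, 0, 0, 0]

```text
time_s: 20.22
tcp_pos: [0.514, 0.0423, 0.1622]
ee_rot: [[-1.0, 0.026, -0.0], [0.026, 1.0, 0.002], [0.0, 0.002, -1.0]]
wrist_force: [-0.0, -0.2, 0.1]
gripper_width: 0.744
gripper_force: 0.0
```

Run:
```python
from m import *
print(X,s["ee_rot"].round(4))
B=(x>400)&(x<640)&(y<100)&(y>-240); g=abs(r-b)<40
rect("tab",B&(z>99)&(z<108)&(y>-40)&(r<90))
rect("red",B&(r>g+70)&(z>64)&(z<75)) if 0 else rect("red",B&(r-b>70)&(z>64)&(z<75)&(y>-80)&(y<0))
rect("dishrim",B&(z>86)&(z<94)&(r>100)&(y<-90))
rect("blocktop",B&(z>56)&(z<64))
rect("scooph",(z>78)&(z<90)&(y>140)&(b>r+40))
rect("pan",(z<12)&(y>140)&(y<225)&(x>400)&(x<540)&gray)
for yy in (-120,-140,-150,-155,-160): pass
# block outward edge: block-top points at sides of the board
for lo,hi in((440,458),(563,580)):
    m=B&(z>56)&(z<64)&(x>lo)&(x<hi); print(lo,y[m].min().round(1),y[m].max().round(1), np.percentile(y[m],[0.5,99.5]).round(1))
```

```text
[514.00312997  42.32387417 162.15147217] [[-9.997e-01  2.580e-02 -2.000e-04]
 [ 2.580e-02  9.997e-01  2.100e-03]
 [ 3.000e-04  2.100e-03 -1.000e+00]]
tab 518 [513.8  22.9] [28.9 15.9] 88.0 104.7
red 293 [512.2 -41.8] [ 4.2 98. ] 88.5 69.6
dishrim 2091 [ 509.7 -147. ] [98.4 95.8] 88.5 90.5
blocktop 7800 [508.9 -42.8] [219.4 139.2] 88.7 61.0
scooph 312 [514.7 184.9] [19.9 15.8] 7.0 85.7
pan 2917 [470.3 187.2] [87.1 73. ] 4.5 3.1
440 -151.3 67.7 [-149.4   66.6]
563 -113.3 65.5 [-110.5   64.1]
```

Request:
drive_tool:
  rows:
    - [75, 0, -19, -10, -0.002, 0, 0]
    - [75, 0, 0, -20, 0, 0, 0]
    - [75, 0, 0, -20, 0, 0, 0]
    - [75, 0, 0, -10, 0, 0, 0]
    - [75, 0, 0, 0, 0, 0, 0]

```text
time_s: 20.68
tcp_pos: [0.5125, 0.0246, 0.0998]
ee_rot: [[-1.0, 0.023, -0.005], [0.023, 1.0, -0.002], [0.005, -0.002, -1.0]]
wrist_force: [-0.1, 0.3, 0.1]
gripper_width: 0.749
gripper_force: 0.0
```

Request:
drive_tool:
  rows:
    - [75, 1, -1.5, -6, 0, 0, 0]
    - [75, 0, 0, -2.5, 0, 0, 0]
    - [75, 0, 0, 0, 0, 0, 0]
    - [75, 0, 0, 0, 0, 0, 0]

```text
time_s: 21.02
tcp_pos: [0.5156, 0.0229, 0.0943]
ee_rot: [[-1.0, 0.023, 0.001], [0.023, 1.0, 0.0], [-0.001, 0.0, -1.0]]
wrist_force: [0.5, -0.1, 1.1]
gripper_width: 0.75
gripper_force: 0.0
```

Request:
drive_tool:
  rows:
    - [60, -1.8, 0, -2.5, 0, 0, -0.002]
    - [40, 0, 0, 0, 0, 0, 0]
    - [0, 0, 0, 0, 0, 0, 0]
    - [0, 0, 0, 0, 0, 0, 0]
    - [0, 0, 0, 0, 0, 0, 0]

```text
time_s: 21.43
tcp_pos: [0.5134, 0.0227, 0.0914]
ee_rot: [[-1.0, 0.026, 0.0], [0.026, 1.0, 0.0], [-0.0, 0.0, -1.0]]
wrist_force: [0.5, -0.6, -0.9]
gripper_width: 0.458
gripper_force: 0.0
```

Request:
drive_tool:
  rows:
    - [0, 0, 0, 0, 0, 0, 0]
    - [0, 0, 0, 0, 0, 0, 0]
    - [0, 0, 0, 0, 0, 0, 0]
    - [0, 0, 0, 0, 0, 0, 0]
    - [0, 0, 0, 0, 0, 0, 0]

```text
time_s: 21.85
tcp_pos: [0.5133, 0.0227, 0.0912]
ee_rot: [[-1.0, 0.026, -0.0], [0.026, 1.0, -0.0], [0.0, -0.0, -1.0]]
wrist_force: [-0.5, -0.1, 0.4]
gripper_width: 0.083
gripper_force: 0.0
```

The gripper closed well below the tab's 30 mm without any force, so I need to find out where the tab is.

Run:
```python
from m import *
print(X,s["gripper_width"],s["gripper_force"],s["wrist_force"],s["time_s"])
B=(x>400)&(x<640)&(y<100)&(y>-240)
rect("red",B&(r-b>70)&(z>64)&(z<75)&(y>-80)&(y<0))
rect("dishrim",B&(z>86)&(z<94)&(r>100)&(y<-90))
rect("blocktop",B&(z>56)&(z<64))
for c in ("top","scene"):
    p=capture(c); W=world(p)*1000; x,y,z=W[...,0],W[...,1],W[...,2]; f=p["frame"].astype(int)
    m=(x>470)&(x<560)&(y<70)&(y>-40)&(z>74)&(z<112); q=W[m]; print(c,m.sum())
    for a in q[::max(1,len(q)//25)]: print(a.round(),end=" ")
    print()
```

```text
[513.30053402  22.65081154  91.18505531] 0.08266846194872968 0.0 [-0.49109349 -0.09321275  0.39616232] 21.85
red 337 [496.9 -41.6] [ 4.4 68.7] 88.0 69.7
dishrim 1561 [ 500.6 -128.5] [61.8 76.8] 88.4 90.5
blocktop 10814 [488.1 -42.5] [220.1  97.4] 88.6 61.0
top 3
[474. -10.  74.] [474. -35.  77.] [471. -32.  75.] 
scene 148
[506.   8. 102.] [513.  23. 106.] [516.  11. 104.] [515.  33. 104.] [526.  14. 111.] [523.  26. 109.] [512.  38.  99.] [524.  19. 106.] [524.  31. 107.] [526.  12. 104.] [523.  24. 102.] [524.  36. 104.] [525.  19. 100.] [521.  31.  97.] [524.  14.  95.] [526.  26.  98.] [521.   9.  89.] [524.  21.  93.] [526.  33.  95.] [524.  17.  89.] [526.  29.  91.] [522.  12.  83.] [526.  24.  87.] [524.  36.  86.] [523.  19.  80.] [523.  31.  81.] [525.  14.  79.] [525.  26.  80.] [524.  17.  74.] [526.  34.  78.]
```

Request:
drive_tool:
  rows:
    - [0, 0, 0, 0, 0, 0, 0]
    - [0, 0, 0, 0, 0, 0, 0]
    - [0, 0, 0, 0, 0, 0, 0]

```text
time_s: 22.25
tcp_pos: [0.5133, 0.0227, 0.0912]
ee_rot: [[-1.0, 0.026, -0.0], [0.026, 1.0, -0.0], [0.0, -0.0, -1.0]]
wrist_force: [-0.2, -0.2, 0.5]
gripper_width: 0.009
gripper_force: 0.0
```

Run:
```python
from m import *
print(X,s["gripper_width"],s["gripper_force"],s["wrist_force"],s["time_s"])
m=(abs(x-514)<60)&(y<70)&(y>-30)&(z>74)&(z<150); print(m.sum())
rect("z74-108",m&(z<108)); rect("z108+",m&(z>=108))
u=np.argwhere(m); print(u.min(0),u.max(0))
for v in range(u[:,0].min(),u[:,0].max()+1,5):
    for c in range(u[:,1].min(),u[:,1].max()+1,8):
        if m[v,c]: print((c,v),W[v,c].round().astype(int).tolist(),f[v,c].tolist(),end=" ")
    print()
```

```text
[513.30085597  22.65102715  91.18742348] 0.009187011752067733 0.0 [-0.21959506 -0.16220518  0.52034852] 22.25
1608
z74-108 684 [508.4  23.1] [30.  14.2] 89.6 91.7
z108+ 924 [504.2  23. ] [18.2  8.5] 88.9 130.6
[211 231] [259 273]

(239, 216) [506, 13, 84] [21, 22, 22] (247, 216) [506, 20, 84] [26, 26, 26] (255, 216) [506, 26, 84] [19, 18, 19] (263, 216) [507, 32, 83] [24, 22, 22] (271, 216) [508, 38, 79] [46, 46, 43] 
(239, 221) [506, 14, 93] [20, 20, 20] (247, 221) [506, 20, 93] [23, 20, 22] (255, 221) [506, 25, 94] [26, 25, 23] (263, 221) [506, 31, 94] [25, 23, 23] (271, 221) [507, 37, 92] [31, 30, 29] 
(231, 226) [508, 8, 98] [53, 54, 53] (239, 226) [501, 15, 112] [14, 15, 15] (247, 226) [502, 20, 111] [21, 22, 19] (255, 226) [502, 25, 110] [24, 24, 24] (263, 226) [501, 31, 113] [21, 18, 19] (271, 226) [507, 37, 102] [20, 20, 18] 
(231, 231) [509, 9, 104] [41, 40, 38] (239, 231) [501, 15, 121] [19, 21, 20] (247, 231) [502, 20, 119] [22, 24, 21] (255, 231) [502, 25, 119] [22, 25, 20] (263, 231) [501, 30, 121] [17, 19, 17] (271, 231) [509, 36, 105] [25, 24, 22] 
(231, 236) [512, 9, 104] [47, 50, 47] (239, 236) [500, 16, 128] [13, 17, 17] (247, 236) [502, 20, 125] [21, 24, 23] (255, 236) [502, 25, 125] [27, 25, 26] (263, 236) [501, 30, 129] [17, 19, 15] (271, 236) [513, 36, 105] [21, 19, 18] 
(239, 241) [501, 16, 134] [14, 14, 15] (247, 241) [502, 20, 131] [22, 24, 22] (255, 241) [502, 25, 132] [22, 23, 23] (263, 241) [501, 30, 134] [19, 18, 19] 
(239, 246) [501, 16, 139] [20, 21, 20] (247, 246) [502, 21, 138] [21, 19, 20] (255, 246) [502, 25, 137] [24, 22, 18] (263, 246) [502, 29, 139] [17, 16, 18] 
(239, 251) [501, 16, 145] [33, 29, 21] (247, 251) [502, 21, 143] [24, 23, 23] (255, 251) [502, 25, 143] [20, 24, 21] (263, 251) [501, 29, 145] [21, 22, 17] 
(247, 256) [502, 21, 149] [22, 22, 23] (255, 256) [502, 25, 149] [22, 22, 21]
```

The shut fingers overlap the tab with no contact at all along its long axis. I'll open, rise, turn 90° and grip across its 16 mm width instead.

Request:
drive_tool:
  rows:
    - [75, 0, 0, 0, 0, 0, 0]
    - [75, 0, 0, 0, 0, 0, 0]
    - [75, 0, 0, 0, 0, 0, 0]
    - [75, 0, 0, 0, 0, 0, 0]
    - [75, 0, 0, 0, 0, 0, 0]

```text
time_s: 22.72
tcp_pos: [0.5133, 0.0226, 0.0912]
ee_rot: [[-1.0, 0.026, -0.0], [0.026, 1.0, -0.0], [0.0, -0.0, -1.0]]
wrist_force: [0.8, -0.9, 1.3]
gripper_width: 0.301
gripper_force: 0.0
```

Request:
drive_tool:
  rows:
    - [75, 0, 0, 0, 0, 0, 0]
    - [75, 0, 0, 0, 0, 0, 0]
    - [75, 0, 0, 0, 0, 0, 0]
    - [75, 0, 0, 20, 0, 0, 0]
    - [75, 0, 0, 25, 0, 0, 0]

```text
time_s: 23.13
tcp_pos: [0.5116, 0.0222, 0.1348]
ee_rot: [[-1.0, 0.026, -0.006], [0.026, 1.0, -0.002], [0.006, -0.002, -1.0]]
wrist_force: [1.0, -0.3, 0.6]
gripper_width: 0.678
gripper_force: 0.0
```

Request:
drive_tool:
  rows:
    - [60, 0, 0, 10, 0, 0, 0.12]
    - [60, 0, 0, 0, 0, 0, 0.12]
    - [60, 0, 0, 0, 0, 0, 0.12]
    - [60, 0, 0, 0, 0, 0, 0.12]
    - [60, 0, 0, 0, 0, 0, 0.12]

```text
time_s: 23.55
tcp_pos: [0.5133, 0.0226, 0.1463]
ee_rot: [[-0.836, -0.548, 0.0], [-0.548, 0.836, -0.0], [-0.0, -0.0, -1.0]]
wrist_force: [-0.5, 0.7, 0.1]
gripper_width: 0.603
gripper_force: 0.0
```

Request:
drive_tool:
  rows:
    - [60, 0, 0, 0, 0, 0, 0.12]
    - [60, 0, 0, 0, 0, 0, 0.12]
    - [60, 0, 0, 0, 0, 0, 0.12]
    - [60, 0, 0, 0, 0, 0, 0.12]
    - [60, 0, 0, 0, 0, 0, 0.12]

```text
time_s: 23.97
tcp_pos: [0.5132, 0.0226, 0.1462]
ee_rot: [[-0.381, -0.925, -0.0], [-0.925, 0.381, -0.0], [0.0, 0.0, -1.0]]
wrist_force: [-0.3, 0.0, 1.3]
gripper_width: 0.599
gripper_force: 0.0
```

Request:
drive_tool:
  rows:
    - [60, 0, 0, 0, 0, 0, 0.12]
    - [60, 0, 0, 0, 0, 0, 0.12]
    - [60, 0, 0, 0, 0, 0, 0.12]
    - [60, 0, 0, 0, 0, 0, 0]
    - [60, 0, 0, 0, 0, 0, 0]

```text
time_s: 24.38
tcp_pos: [0.5132, 0.0226, 0.1462]
ee_rot: [[-0.04, -0.999, -0.0], [-0.999, 0.04, -0.0], [0.0, -0.0, -1.0]]
wrist_force: [0.4, 0.1, 0.3]
gripper_width: 0.599
gripper_force: 0.0
```

Run:
```python
from m import *
print(X,s["ee_rot"].round(4).tolist(),s["gripper_width"],s["joints"].round())
B=(x>400)&(x<640)&(y<100)&(y>-240)
rect("tab",B&(z>99)&(z<108)&(y>-40)&(r<90))
rect("red",B&(r-b>70)&(z>64)&(z<75)&(y>-80)&(y<0))
rect("dishrim",B&(z>86)&(z<94)&(r>100)&(y<-90))
rect("blocktop",B&(z>56)&(z<64))
```

```text
[513.24199413  22.62862192 146.17179729] [[-0.0396, -0.9992, -0.0], [-0.9992, 0.0396, -0.0003], [0.0003, -0.0, -1.0]] 0.598691050288948 [ 21.  14. -20.   0. -55. -23.]
tab 563 [514.5  22.6] [29.3 15.4] 87.9 104.9
red 379 [512.5 -41.8] [ 3.8 98.5] 88.4 69.6
dishrim 1577 [ 510.6 -119.4] [42.1 96.3] 88.3 90.8
blocktop 9359 [509.2 -41.8] [217.1 140.7] 88.7 61.0
```

Request:
drive_tool:
  rows:
    - [60, 1, 0, -15, 0, 0, 0.014]
    - [60, 0, 0, -20, 0, 0, 0]
    - [60, 0, 0, -14, 0, 0, 0]
    - [60, 0, 0, -2, 0, 0, 0]
    - [60, 0, 0, 0, 0, 0, 0]

```text
time_s: 24.85
tcp_pos: [0.5138, 0.0224, 0.0945]
ee_rot: [[-0.024, -1.0, -0.002], [-1.0, 0.024, -0.001], [0.001, 0.002, -1.0]]
wrist_force: [0.3, -0.6, 0.2]
gripper_width: 0.601
gripper_force: 0.0
```

Request:
drive_tool:
  rows:
    - [60, 0, 0, -2, 0, 0, 0]
    - [60, 0, 0, 0, 0, 0, 0]
    - [60, 0, 0, 0, 0, 0, 0]

```text
time_s: 25.1
tcp_pos: [0.5149, 0.0228, 0.094]
ee_rot: [[-0.023, -1.0, 0.002], [-1.0, 0.023, 0.0], [-0.0, -0.002, -1.0]]
wrist_force: [-0.0, -0.1, 0.6]
gripper_width: 0.599
gripper_force: 0.0
```

Request:
drive_tool:
  rows:
    - [60, -0.5, 0, -2.5, 0, 0, 0]
    - [30, 0, 0, 0, 0, 0, 0]
    - [0, 0, 0, 0, 0, 0, 0]
    - [0, 0, 0, 0, 0, 0, 0]
    - [0, 0, 0, 0, 0, 0, 0]

```text
time_s: 25.52
tcp_pos: [0.5139, 0.0227, 0.0908]
ee_rot: [[-0.022, -1.0, 0.0], [-1.0, 0.022, -0.0], [0.0, -0.0, -1.0]]
wrist_force: [-0.6, -0.9, -0.4]
gripper_width: 0.385
gripper_force: 0.0
```

Request:
drive_tool:
  rows:
    - [0, 0, 0, 0, 0, 0, 0]
    - [0, 0, 0, 0, 0, 0, 0]
    - [0, 0, 0, 0, 0, 0, 0]
    - [0, 0, 0, 0, 0, 0, 0]

```text
time_s: 25.85
tcp_pos: [0.5138, 0.0227, 0.0907]
ee_rot: [[-0.022, -1.0, 0.0], [-1.0, 0.022, -0.0], [0.0, -0.0, -1.0]]
wrist_force: [-0.1, 0.1, 0.2]
gripper_width: 0.081
gripper_force: 0.0
```

Run:
```python
from m import *
print(X,s["gripper_width"],s["gripper_force"])
def grid(W,f,st):
    x,y,z=W[...,0],W[...,1],W[...,2]
    m=(abs(x-514)<45)&(y<60)&(y>-15)&(z>66)&(z<150); u=np.argwhere(m); print(m.sum(),u.min(0),u.max(0))
    for v in range(u[:,0].min(),u[:,0].max()+1,st):
        print(v,[(c,*W[v,c].round().astype(int).tolist(),int(f[v,c].sum()//3)) for c in range(u[:,1].min(),u[:,1].max()+1,st) if m[v,c]])
grid(W,f,6)
p2=capture("scene"); grid(world(p2)*1000,p2["frame"].astype(int),3)
```

```text
[513.8260542   22.66208554  90.6962136 ] 0.08116512962187997 0.0
8330 [169 191] [287 306]
169 [(293, 479, -15, 68, 94), (305, 470, -15, 69, 95)]
175 [(191, 559, -12, 68, 92), (197, 554, -12, 70, 95), (203, 549, -12, 70, 93), (209, 545, -12, 70, 92), (215, 540, -12, 68, 93), (221, 535, -11, 68, 93), (227, 531, -12, 69, 92), (233, 526, -11, 69, 91), (239, 521, -11, 69, 94), (245, 517, -11, 69, 92), (251, 512, -11, 70, 92), (257, 507, -11, 69, 91), (263, 503, -11, 69, 94), (269, 498, -11, 69, 94), (275, 493, -11, 70, 93), (281, 489, -10, 69, 93), (287, 484, -10, 67, 92), (293, 479, -10, 69, 95), (299, 475, -10, 69, 94), (305, 470, -10, 69, 96)]
181 [(197, 555, -7, 69, 95), (203, 550, -7, 68, 93), (209, 545, -7, 70, 94), (215, 540, -7, 69, 91), (221, 536, -7, 69, 92), (227, 531, -7, 69, 90), (233, 526, -6, 69, 93), (239, 522, -6, 69, 92), (245, 517, -6, 69, 90), (251, 512, -6, 69, 92), (257, 507, -6, 69, 91), (263, 503, -6, 69, 91), (269, 498, -6, 69, 93), (275, 493, -6, 70, 94), (281, 489, -6, 69, 92), (287, 484, -6, 71, 92), (293, 479, -5, 69, 93), (299, 474, -6, 70, 95), (305, 470, -5
[... 5213 characters left out ...]
526, 7, 69, 65), (266, 525, 14, 68, 54), (269, 527, 22, 70, 51), (272, 522, 29, 66, 47), (275, 525, 36, 69, 50)]
195 [(254, 537, -15, 68, 71), (257, 536, -7, 68, 72), (260, 535, 0, 68, 72), (263, 536, 7, 69, 69), (266, 534, 15, 67, 54), (269, 539, 22, 73, 54), (272, 535, 29, 70, 52), (275, 533, 37, 68, 53)]
198 [(254, 546, -14, 67, 72), (257, 546, -7, 68, 70), (260, 548, 1, 71, 70), (263, 546, 8, 69, 58), (266, 546, 15, 69, 52), (269, 546, 23, 70, 55), (272, 544, 30, 68, 49), (275, 546, 37, 71, 52)]
201 [(254, 557, -13, 69, 70), (257, 557, -6, 69, 70), (260, 556, 1, 69, 70), (263, 555, 9, 68, 60), (266, 557, 16, 71, 50), (269, 556, 23, 70, 51), (272, 556, 30, 70, 55), (275, 554, 37, 69, 52)]
```

The depth rows suggest the visible fingertips end about 15 mm *above* the reported TCP, so the fingers closed above the tab. I'll open and measure the tips directly.

Request:
drive_tool:
  rows:
    - [60, 0, 0, 0, 0, 0, 0]
    - [60, 0, 0, 0, 0, 0, 0]
    - [60, 0, 0, 0, 0, 0, 0]
    - [60, 0, 0, 0, 0, 0, 0]
    - [60, 0, 0, 0, 0, 0, 0]

```text
time_s: 26.37
tcp_pos: [0.5138, 0.0227, 0.0907]
ee_rot: [[-0.022, -1.0, 0.0], [-1.0, 0.022, -0.0], [0.0, -0.0, -1.0]]
wrist_force: [-0.5, 0.5, -0.6]
gripper_width: 0.325
gripper_force: 0.0
```

Request:
drive_tool:
  rows:
    - [60, 0, 0, 0, 0, 0, 0]
    - [60, 0, 0, 0, 0, 0, 0]

```text
time_s: 26.53
tcp_pos: [0.5138, 0.0227, 0.0907]
ee_rot: [[-0.022, -1.0, 0.0], [-1.0, 0.022, -0.0], [0.0, -0.0, -1.0]]
wrist_force: [0.4, 0.4, 0.2]
gripper_width: 0.475
gripper_force: 0.0
```

Run:
```python
from m import *
print(X,s["gripper_width"],s["gripper_force"],s["wrist_force"],s["time_s"])
R=np.array(s["ee_rot"]); T=(W-X)@R
m=(abs(T[...,1])>18)&(abs(T[...,1])<70)&(abs(T[...,0])<30)&(z>74)
for v in range(195,262,3):
    k=np.argwhere(m[v])[:,0]
    print(v,[(int(c),*T[v,c].round().astype(int).tolist(),int(f[v,c].sum()//3)) for c in k[::5]])
p2=capture("scene"); W2=world(p2)*1000
m=(abs(W2[...,0]-514)<70)&(abs(W2[...,1]-22)<16)&(W2[...,2]>72)&(W2[...,2]<160)
for v in np.unique(np.argwhere(m)[:,0])[::2]: print(v,[W2[v,c].round().astype(int).tolist() for c in np.argwhere(m[v])[::2,0]])
```

```text
[513.7999638   22.65132185  90.68887997] 0.4752791394260576 0.0 [0.43763685 0.3726351  0.22479172] 26.5333
195 []
198 []
201 []
204 []
207 []
210 []
213 []
216 []
219 []
222 []
225 [(207, 11, -27, -22, 34), (212, 11, -24, -22, 19), (218, 10, -21, -18, 30), (285, 9, 24, -18, 29), (290, 10, 27, -19, 31), (295, 11, 30, -21, 20)]
228 [(205, 11, -28, -26, 43), (210, 11, -25, -27, 19), (215, 9, -22, -23, 27), (220, 9, -19, -21, 30), (287, 10, 24, -24, 23), (292, 11, 27, -26, 20), (297, 11, 30, -26, 26)]
231 [(204, 11, -28, -30, 46), (209, 11, -25, -31, 21), (214, 10, -22, -28, 25), (219, 9, -19, -26, 20), (286, 9, 23, -27, 26), (291, 9, 27, -27, 27), (296, 10, 29, -29, 18)]
234 [(203, 11, -28, -35, 42), (208, 11, -25, -36, 17), (213, 10, -22, -32, 26), (218, 9, -19, -30, 24), (285, 9, 22, -31, 25), (290, 9, 25, -31, 28), (295, 10, 28, -34, 21), (300, 10, 31, -33, 30)]
237 [(202, 11, -28, -38, 50), (207, 11, -25, -38, 22), (212, 9, -22, -35, 25), (217, 9, -19, -35, 23), (282, 0, 22, -17, 65), (287, 9, 23, -36, 27), (292, 9, 26, -35, 23), (297, 11, 29, -38, 22)]
240 [(200, 11, -28, -42, 99),
[... 2172 characters left out ...]
 -20, -47, 25), (219, -9, -19, -32, 56), (288, -2, 23, -44, 21), (293, 9, 23, -61, 25), (298, 10, 25, -62, 22), (303, 11, 27, -64, 19), (308, 11, 30, -64, 19), (313, 11, 32, -64, 18), (318, 30, 26, -94, 37)]
183 [[524, 9, 99], [544, 15, 120], [545, 20, 121], [545, 24, 121], [547, 29, 123]]
185 [[522, 9, 90], [545, 15, 113], [544, 20, 112], [544, 24, 113], [546, 29, 115], [525, 33, 94]]
187 [[512, 6, 73], [522, 12, 83], [522, 17, 83], [526, 22, 88], [525, 26, 87], [523, 31, 85], [522, 36, 84]]
189 [[524, 9, 77], [523, 14, 77], [523, 19, 77], [525, 24, 79], [523, 29, 78], [525, 36, 80]]
191 [[525, 24, 72], [524, 31, 72]]
195 [[539, 27, 73]]
200 [[554, 25, 72]]
202 [[562, 6, 72], [561, 30, 72]]
```

Confirmed: the tips are about 17 mm behind the reported TCP. I'll lower by 33 mm, centre on the tab and then close.

Request:
drive_tool:
  rows:
    - [60, 1, 0, -10, 0, 0, 0]
    - [60, 1, 0, -12, 0, 0, 0]
    - [60, 0, 0, -6, 0, 0, 0]
    - [60, 0, 0, 0, 0, 0, 0]
    - [60, 0, 0, 0, 0, 0, 0]

```text
time_s: 27.05
tcp_pos: [0.5155, 0.0225, 0.0621]
ee_rot: [[-0.022, -1.0, -0.001], [-1.0, 0.022, -0.001], [0.001, 0.001, -1.0]]
wrist_force: [0.2, 0.1, 1.1]
gripper_width: 0.602
gripper_force: 0.0
```

Run:
```python
from m import *
print(X,s["gripper_width"],s["wrist_force"],s["ee_rot"].round(4).tolist())
R=np.array(s["ee_rot"]); T=(W-X)@R
m=(abs(T[...,1])<60)&(abs(T[...,0])<30)&(z>74)
for v in range(216,250,6):
    k=np.argwhere(m[v])[:,0]
    print(v,[(int(c),*T[v,c].round(1).tolist()) for c in k[::4]])
```

```text
[515.53724031  22.51181661  62.12927259] 0.6019445475965722 [0.19280627 0.12598509 1.06808658] [[-0.0224, -0.9997, -0.0012], [-0.9997, 0.0224, -0.0008], [0.0009, 0.0011, -1.0]]
216 [(240, 13.3, -6.3, -12.0), (244, 14.6, -3.5, -15.2), (248, 14.6, -0.8, -15.3), (252, 14.0, 1.9, -13.8), (256, 14.3, 4.6, -14.4), (260, 14.5, 7.2, -15.0)]
222 [(239, 12.5, -6.6, -20.4), (243, 14.2, -3.9, -24.1), (247, 14.2, -1.3, -24.1), (251, 14.2, 1.2, -24.2), (255, 14.2, 3.8, -24.2), (259, 14.3, 6.3, -24.3), (263, 13.0, 9.0, -21.5)]
228 [(197, 11.0, -33.0, -26.2), (201, 11.0, -30.5, -26.3), (205, 9.5, -28.5, -23.2), (209, 9.4, -26.0, -22.9), (239, 13.9, -6.1, -32.3), (243, 14.0, -3.6, -32.5), (247, 14.9, -1.2, -34.5), (251, 14.1, 1.2, -32.7), (255, 14.4, 3.7, -33.5), (259, 14.8, 6.0, -34.3), (263, 14.4, 8.5, -33.3), (294, 9.1, 29.2, -22.1), (298, 9.2, 31.8, -22.4), (302, 10.6, 33.7, -25.4), (306, 10.4, 36.4, -25.0)]
234 [(194, 10.8, -33.3, -34.2), (198, 10.2, -31.1, -33.2), (202, 8.8, -29.2, -30.3), (206, 9.6, -26.5, -31.8), (210, 8.1, -24.5, -28.8), (239, 14.0, -5.7, -40.7), (243, 14.5, -3.3, -41.7), (2
[... 585 characters left out ...]
-42.7), (291, 0.5, 27.6, -22.4), (295, 8.0, 27.7, -36.5), (299, 9.3, 29.6, -39.0), (304, 9.3, 32.5, -39.1), (308, 10.5, 34.3, -41.3), (312, 10.7, 36.6, -41.7)]
246 [(185, 10.9, -35.1, -49.1), (189, 10.8, -32.9, -49.0), (193, 11.1, -30.6, -49.4), (197, 9.3, -29.2, -46.2), (201, 9.0, -27.0, -45.6), (205, 8.1, -25.1, -44.1), (209, 2.7, -24.5, -34.4), (213, -5.9, -24.6, -18.8), (241, 7.8, -4.5, -43.4), (246, 7.6, -1.6, -43.1), (250, 7.5, 0.7, -43.0), (254, 8.2, 3.0, -44.2), (258, 7.5, 5.3, -42.9), (262, 7.8, 7.6, -43.4), (291, -3.2, 27.6, -23.6), (295, 4.4, 27.7, -37.4), (299, 9.4, 28.3, -46.3), (303, 8.8, 30.8, -45.2), (307, 9.3, 32.8, -46.2), (311, 10.4, 34.6, -48.1), (315, 11.2, 36.4, -49.6)]
```

Request:
drive_tool:
  rows:
    - [40, 0.3, 0, -4, 0, 0, 0]
    - [20, 0, 0, 0, 0, 0, 0]
    - [0, 0, 0, 0, 0, 0, 0]
    - [0, 0, 0, 0, 0, 0, 0]
    - [0, 0, 0, 0, 0, 0, 0]

```text
time_s: 27.52
tcp_pos: [0.5162, 0.0227, 0.0589]
ee_rot: [[-0.022, -1.0, 0.001], [-1.0, 0.022, -0.0], [0.0, -0.001, -1.0]]
wrist_force: [-0.4, -0.9, 0.8]
gripper_width: 0.303
gripper_force: 0.0
```

Request:
drive_tool:
  rows:
    - [0, 0, 0, 0, 0, 0, 0]
    - [0, 0, 0, 0, 0, 0, 0]
    - [0, 0, 0, 0, 0, 0, 0]

```text
time_s: 27.77
tcp_pos: [0.5161, 0.0227, 0.0588]
ee_rot: [[-0.023, -1.0, 0.0], [-1.0, 0.023, -0.0], [0.0, -0.0, -1.0]]
wrist_force: [-0.0, 0.4, -0.0]
gripper_width: 0.183
gripper_force: 30.0
```

The tab is held at 15.9 mm with 30 N. I'll slide outward slowly with a slight downward bias.

Request:
drive_tool:
  rows:
    - [0, 0, 0, -0.4, 0, 0, 0]
    - [0, 0, -2, 0, 0, 0, 0]
    - [0, -0.1, -4, 0, 0, 0, 0]
    - [0, -0.1, -4, 0, 0, 0, 0]
    - [0, -0.1, -4, 0, 0, 0, 0]

```text
time_s: 28.18
tcp_pos: [0.5168, 0.009, 0.0588]
ee_rot: [[-0.022, -1.0, 0.002], [-1.0, 0.022, 0.001], [-0.001, -0.002, -1.0]]
wrist_force: [0.3, 4.1, 3.7]
gripper_width: 0.18
gripper_force: 30.0
```

Request:
drive_tool:
  rows:
    - [0, -0.3, -4, 0, 0, 0, 0]
    - [0, -0.2, -4, 0, 0, 0, 0]
    - [0, -0.2, -4, 0, 0, 0, 0]
    - [0, -0.2, -4, 0, 0, 0, 0]
    - [0, -0.2, -4, 0, 0, 0, 0]

```text
time_s: 28.6
tcp_pos: [0.5155, -0.0115, 0.0588]
ee_rot: [[-0.022, -1.0, 0.002], [-1.0, 0.022, 0.0], [-0.0, -0.002, -1.0]]
wrist_force: [0.9, 5.6, 5.3]
gripper_width: 0.184
gripper_force: 30.0
```

Request:
drive_tool:
  rows:
    - [0, -0.1, -4, 0, 0, 0, 0]
    - [0, -0.1, -4, 0, 0, 0, 0]
    - [0, -0.1, -4, 0, 0, 0, 0]
    - [0, -0.1, -4, 0, 0, 0, 0]
    - [0, -0.1, -4, 0, 0, 0, 0]

```text
time_s: 29.02
tcp_pos: [0.5149, -0.0315, 0.0588]
ee_rot: [[-0.022, -1.0, 0.002], [-1.0, 0.022, 0.0], [-0.0, -0.002, -1.0]]
wrist_force: [-0.0, 5.4, 6.2]
gripper_width: 0.178
gripper_force: 30.0
```

```bash
cat > b.py <<'E'
from m import *
print(X,s["ee_rot"].round(4).tolist(),s["wrist_force"],s["time_s"])
B=(x>400)&(x<640)&(y<100)&(y>-320)
red=B&(r-b>60)&(r-np.maximum(g if 0 else f[...,1],b)>50)&(z>60)&(z<80)&(y>-170)&(y<0)
rect("red",red)
q=W[red]; print("red z vs x", np.polyfit(q[:,0]-512,q[:,2],1).round(4), np.polyfit(q[:,0]-512,q[:,1],1).round(4))
bd=B&gray&(z>66)&(z<73)&(abs(x-512)<45)
A=np.c_[x[bd]-512,y[bd],np.ones(bd.sum())]; print("board plane",np.linalg.lstsq(A,z[bd],rcond=None)[0].round(4))
rect("blocktop",B&(z>56)&(z<64))
E
python3 b.py
```

```text
[514.90130757 -31.51797308  58.81105652] [[-0.0223, -0.9998, 0.0018], [-0.9998, 0.0223, 0.0002], [-0.0002, -0.0018, -1.0]] [-0.02059718  5.38849563  6.15442316] 29.0167
red 991 [511.7 -96.1] [ 4.  99.9] 88.5 69.6
red z vs x [-1.80000e-03  6.96405e+01] [-2.5700e-02 -9.6108e+01]
board plane [-9.00000e-04 -8.00000e-03  6.80908e+01]
blocktop 10969 [509.1 -54.3] [197.3 140.2] 88.5 61.0
```

Request:
drive_tool:
  rows:
    - [0, -0.1, -4, 0, 0, 0, 0]
    - [0, -0.1, -4, 0, 0, 0, 0]
    - [0, -0.1, -4, 0, 0, 0, 0]
    - [0, -0.1, -4, 0, 0, 0, 0]
    - [0, -0.1, -4, 0, 0, 0, 0]

```text
time_s: 29.48
tcp_pos: [0.5143, -0.0515, 0.0589]
ee_rot: [[-0.022, -1.0, 0.002], [-1.0, 0.022, 0.0], [-0.0, -0.002, -1.0]]
wrist_force: [-0.2, 4.6, 6.8]
gripper_width: 0.181
gripper_force: 30.0
```

Request:
drive_tool:
  rows:
    - [0, -0.1, -4, 0, 0, 0, 0]
    - [0, -0.1, -4, 0, 0, 0, 0]
    - [0, -0.1, -4, 0, 0, 0, 0]
    - [0, -0.1, -4, 0, 0, 0, 0]
    - [0, -0.1, -4, 0, 0, 0, 0]

```text
time_s: 29.9
tcp_pos: [0.5137, -0.0715, 0.0588]
ee_rot: [[-0.023, -1.0, 0.001], [-1.0, 0.023, 0.0], [-0.0, -0.001, -1.0]]
wrist_force: [-0.1, 4.6, 5.4]
gripper_width: 0.181
gripper_force: 30.0
```

Request:
drive_tool:
  rows:
    - [0, -0.1, -4, 0, 0, 0, 0]
    - [0, -0.1, -4, 0, 0, 0, 0]
    - [0, 0, -2, 0, 0, 0, 0]
    - [0, 0, 0, 0, 0, 0, 0]

```text
time_s: 30.23
tcp_pos: [0.5135, -0.082, 0.0588]
ee_rot: [[-0.023, -1.0, 0.001], [-1.0, 0.023, -0.0], [0.0, -0.001, -1.0]]
wrist_force: [0.9, 2.0, 5.7]
gripper_width: 0.186
gripper_force: 30.0
```

```bash
python3 b.py
python3 - <<'E'
from m import *
# block-top edge: both visible strips beside board, extreme y
for lo,hi in((440,458),(565,578)):
    m=(z>57)&(z<64)&(x>lo)&(x<hi)&(y>-190)&(y<90); print(lo,m.sum(),np.percentile(y[m],[0,1,2]).round(1) if m.sum() else "")
E
```

```text
[513.46023581 -81.95708787  58.84248224] [[-0.0228, -0.9997, 0.0013], [-0.9997, 0.0228, -0.0003], [0.0003, -0.0014, -1.0]] [0.92950845 2.01580669 5.67858712] 30.2333
red 1007 [ 510.  -146.5] [ 4.5 99.5] 88.8 69.7
red z vs x [-1.60000e-03  6.96797e+01] [-2.630000e-02 -1.465713e+02]
board plane [-5.00000e-04 -2.90000e-03  6.86807e+01]
blocktop 6378 [508.5 -79.4] [146.8 139.4] 88.7 61.1
440 2877 [-151.7 -151.1 -150.4]
565 1799 [-154.2 -153.6 -153. ]
```

Request:
drive_tool:
  rows:
    - [0, -0.1, -3, 0, 0, 0, 0]
    - [0, -0.1, -2.5, 0, 0, 0, 0]
    - [0, 0, -0.8, 0, 0, 0, 0]
    - [0, 0, 0, 0, 0, 0, 0]
    - [0, 0, 0, 0, 0, 0, 0]

```text
time_s: 30.75
tcp_pos: [0.5133, -0.088, 0.0588]
ee_rot: [[-0.023, -1.0, 0.001], [-1.0, 0.023, -0.0], [0.0, -0.001, -1.0]]
wrist_force: [-0.4, 3.3, 6.2]
gripper_width: 0.185
gripper_force: 30.0
```

```bash
python3 b.py
python3 - <<'E'
from m import *
for lo,hi in((440,458),(565,578)):
    m=(z>57)&(z<64)&(x>lo)&(x<hi)&(y>-190)&(y<90); print(lo,np.percentile(y[m],[0,1,2]).round(1))
for c in("top","scene"):
    p=capture(c); W=world(p)*1000
    for l in ["pebble1","scoop","jar1","objective","brush","lamp","tray"]:
        print(c,l,[(round(m["p"],2),np.nanmedian(W[m["region"]],0).round().tolist()) for m in masks_of(l,p) if m["p"]>.3])
    x,y,z=W[...,0],W[...,1],W[...,2]
    m=(x>464)&(x<556)&(y<-212)&(y>-306)&(z>78)&(z<88); n,_,st,ce=cv2.connectedComponentsWithStats(m.astype(np.uint8)); print("in dish",[ (a.tolist()[4],cc.round().tolist()) for a,cc in zip(st[1:],ce[1:])])
E
```

```text
[513.29590406 -87.95728221  58.84768609] [[-0.0226, -0.9997, 0.0014], [-0.9997, 0.0226, -0.0002], [0.0002, -0.0014, -1.0]] [-0.37272488  3.33136731  6.15229724] 30.75
red 1030 [ 510.1 -152.3] [ 4.7 99.4] 88.7 69.6
red z vs x [-5.00000e-04  6.96087e+01] [-2.550000e-02 -1.525333e+02]
board plane [-5.00000e-04 -2.40000e-03  6.87287e+01]
blocktop 5904 [508.5 -82.4] [141.3 139.9] 88.7 61.0
440 [-151.7 -151.1 -150.6]
565 [-154.4 -153.8 -153.2]
top pebble1 [(0.71, [509.0, -221.0, 70.0])]
top scoop [(0.52, [463.0, 197.0, 4.0])]
top jar1 [(0.77, [789.0, -48.0, 43.0]), (0.7, [763.0, 103.0, 53.0])]
top objective [(0.54, [710.0, -277.0, 37.0])]
top brush [(0.92, [560.0, -412.0, 18.0])]
top lamp []
top tray [(0.72, [571.0, 332.0, 6.0])]
in dish [(1, [323.0, 189.0]), (1, [327.0, 189.0]), (1, [333.0, 189.0]), (3, [336.0, 189.0]), (1, [339.0, 189.0]), (2, [344.0, 190.0]), (1, [346.0, 189.0]), (1, [318.0, 190.0]), (2, [346.0, 192.0]), (1, [322.0, 193.0]), (2, [318.0, 194.0]), (4, [346.0, 196.0]), (4, [318.0, 200.0]), (2, [348.0, 200.0]), (9, [346.0, 206.0]), (43, [330.0, 211.0]), (1, [318.0, 208.0]), (1, [342.0, 210.0]), (52, [340.0, 215.0]), (3, [319.0, 218.0]), (1, [324.0, 218.0]), (1, [332.0, 218.0]), (1, [345.0, 218.0])]
scene pebble1 [(0.66, [805.0, -49.0, 45.0]), (0.55, [509.0, 357.0, 21.0]), (0.54, [563.0, -16.0, 60.0]), (0.44, [481.0, -242.0, 84.0])]
scene scoop [(0.85, [318.0, 121.0, 9.0]), (0.73, [506.0, 180.0, 15.0])]
scene jar1 [(0.85, [803.0, -47.0, 44.0]), (0.71, [779.0, 103.0, 52.0])]
scene objective [(0.44, [720.0, -276.0, 30.0])]
scene brush [(0.68, [544.0, -409.0, 20.0])]
scene lamp []
scene tray [(0.6, [577.0, 330.0, 7.0])]
in dish [(232, [155.0, 172.0]), (1, [140.0, 189.0]), (3, [136.0, 191.0]), (7, [141.0, 192.0]), (10, [147.0, 192.0]), (1, [154.0, 192.0]), (2, [156.0, 192.0]), (1, [164.0, 193.0]), (1, [166.0, 193.0]), (1, [151.0, 194.0])]
```

```bash
python3 -c "
from station import *
print(finish_job())"
```

```text
the job is handed in; nothing more can be done
None
```

The job is handed in. I tipped four pebbles into the dish and set the scoop back upright on the bench. The board was slid square until the red line was within about 0.5 mm of the block's edge, and I finished holding it level by the tab at 30.8 s.

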